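Stow a reagent jar under the hood and shut the sash

ROBOT

A 6-joint arm with a two-finger parallel gripper is mounted at the origin on the work surface. World frame = base frame: x ahead of the robot, y to its left, z up, the work surface at z = 0. Lengths are in mm, angles in rad, forces in N, time in s.
With the tool pointing down it reaches from about 275 to 750 mm from the base axis. Payload 10.2 kg.
Tool frame: the origin (TCP) lies at the very end of the fingers, on their centre line; the grasp point (between the pads) lies 19 mm behind it; z points along the fingers, y is the direction in which the jaws open and shut (so a half turn about z gives the same grasp; the last joint's range is limited). The gripper opens to 85 mm and grips with 20 to 120 N. Pads are 22 mm wide; open, the fingers measure 114 mm over their backs; the gripper's body (76 mm by 85 mm) begins 54 mm behind the grasp point. The pads swing forward as they close: fully open they stand 13 mm farther back than shut.
Start: joints at [-1.332, 0.313, 1.498, -0, 1.331, -0.223], TCP at [233.908, -470.019, 231.294] pointing down, gripper open.
Joint ranges: [-2.94, 2.94], [-0.97, 2.17], [0.19, 2.56], [-1.23, 4.37], [0.02, 3.11], [-2.88, 2.88]. Speed limits (rad/s): [2.39, 2.39, 3.01, 3.14, 3.14, 3.14].

INTERFACE

Orientations are given as a unit quaternion [w, x, y, z].
In Python, from rig import * gives the robot as it stands. The module is installed in compiled form; this text tells all that it offers.
- The arm moves only by the shell command python3 -m crank 'ROWS' [FORCE]. ROWS is a JSON object of lists of equal length, an entry for each row: "dp": the shift along the world's x, y, z in cm, a list of three; "delta_rot": the turn, a rotation vector about the world's x, y, z in degrees, a list of three; "claw": the closure in counts, from 0 (fully open) to 255 (shut). A call has 1 to 10 rows; each row shifts and turns the commanded pose from where the row before left it; what a row does not reach is not made up. A row lasts 1/10 s, in which the tool goes at most 50 mm and 8.59 degrees, less where a joint would pass 70% of its speed; a pose out of reach is approached as far as the arm can. A call is refused whole if a number of a shift passes 5 or a number of a turn 8.59, either way. A call with a gripper value outside its range is refused whole. The fingers move at their own pace and stop on an object; FORCE is the grip in N (left out, the last holds). Time passes only in rows, so rows that do not move let the fingers close. It gives the time, the measured TCP pose, the force and the opening at its end, in the units of the state.
- sense(): the state, without advancing time (a new reading comes with each control period).
- capture(name): name is "scene" or "top"; returns (picture, depth): 420x560x3 uint8, red, green, blue; 420x560 float32, mm along the optical axis (not along the pixel's ray), 0 where there is no reading.
- camera_model(name): a dict with "fx", "fy", "cx", "cy" (pixels), "cam_to_world" (4x4, takes a point from camera to world coordinates). Camera axes: x right, y up, looking along -z (the intrinsics and any distortion apply to the point x, -y, -z); pixel columns grow to the right and rows downward; lengths in mm; the calibration is good to about 2 mm. A picture is of the moment at which its call begins. camera_model takes no time and is no camera call.
- finish_job(): hands the job in, once; it reports no verdict.
Trained networks look in the newest picture that a camera, given by its name, has taken for a name from the list of things; names that differ only in an ending like _2 or _b are one class to them, and where a whole thing is asked for, a point or a joint stands for the part that bears it (a point fixed in the world has none). Each returns a list of dicts, best first, with "p" (0 to 1); they miss things now and then, are a little off and sometimes report something else, mostly with a low value. They report only what shows in the picture. A call takes as long as a camera call. They do not tell look-alikes from the thing itself.
- boxes_of(camera, target): "centre" ([column, row] in pixels, amid what is visible of it).
- masks_of(camera, target): "region" (420x560 bool, what is visible of it) and "centre" ([column, row] in pixels, amid what is visible of it).
- pinpoint(camera, target): "centre" ([column, row] in pixels: a listed point, or the origin of a listed thing).
The state is a dict: "time_s": time; "joints": joint angles; "dq": joint speeds; "tau": joint torques, N m; "eef_pos": TCP position; "ee_rot": TCP orientation; "force": force on the tool from outside, world axes, zero at the start; "wrist_torque": the same for the moment, N m; "grip_width": opening from 0.0 (shut) to 1.0 (fully open).
Only numpy, scipy, OpenCV 4.12 (cv2) and the standard library are available. Lean on these libraries where they do the work, as an engineer would, in place of code of your own. Each camera call takes 0.05 s, during which the arm holds its last target.

TASK

Raise the clear sash of the bench-top fume hood by its handle and leave it hanging on its spring catch, so that it stays up by itself. Stand the small lidded amber jar from the bench upright and wholly on the round mat inside the hood, then take hold of the handle again and lower the sash until it is fully shut; never let the sash drop. Leave the other glassware where it stands.

Things in the scene. Friction and masses are not known exactly. Their poses are not given: they have to be found in the camera images.
- hood: Fixed bench-top fume hood, grey posts, clear panels, 500 wide (y), 310 deep (x). Origin: middle of the sash plane at bench level; x into the hood, away from the robot; y left. Floor 10 above bench; sill 22 high, 20 thick; inner width 460; roof 240 up; front posts 26 square at y +-235, 535 tall; duct collar on the roof, a beaker fixed at the back. Reach in under the raised sash with the tool leaning 40 to 50 degrees.
- sash (a joint): Height of the sash above shut, m: 0 shut (bottom edge on the sill), 0.26 at its top limit; starts shut. Clear pane in an aluminium frame, 436 mm wide, 232 tall, bottom rail 16 thick and 30 high, about 0.35 kg, no counterweight, little friction: let go, it falls unless it hangs on the catch.
- handle (a point): Middle of the sash's handle: upright steel bar, 11 mm diameter, 100 long, 35 off its backing, on stems 38 above and below this point. It stands 43 in front of the sash plane (hood -x), midway along the bottom rail, 69 above the bench when shut, and rises with the sash. Axes as the hood's. Pinch it along hood y; the pane above makes the tool lean 30 to 50 degrees, fingers into the hood and down.
- lug (a point): Small bevelled steel lug at the left end of the sash's bottom rail, 30 mm in front of the sash plane; rises with it. Going up it pushes aside the plunger of a black spring catch clamped on the left post (5 N over the weight) and clicks past; coming down it then sits on the plunger, which carries the sash. A push down of 6 to 10 N on the handle makes it slip back past.
- post_foot (a point): Foot of the hood's left front post, at its axis, 10 mm above the bench. The catch is clamped high on this post, at a height that differs each time and is not measured: it holds the sash at a joint value between 0.190 and 0.240. To find it by touch, raise the sash past 0.242, then lower slowly until the weight (3 to 4 N) leaves the hand.
- jar_mid (a point): Centre, half-way up, of the loose lidded amber-glass jar with white cap and paper band: 42 mm diameter, 70 tall, straight-sided for the lower 40, cap 38 in diameter, about 0.12 kg; z along its axis, up. It stands on the bench in front of the hood, to the left or the right.
- mat_top (a point): Centre of the top face of the round black rubber mat, 104 mm diameter, 4 mm thick, fixed on the hood's floor (top 14 mm above the bench), 60 to 70 mm behind the sash plane, left or right of the middle.
- amber: Bystander: taller loose amber bottle, 68 mm diameter, 165 mm tall, on the hood's floor on the side where the mat is not. Origin: centre of its underside, z up.
- flask: Bystander: loose conical flask with black stopper, 72 mm diameter, 117 mm tall, on the bench in front of the hood, on the side where the jar is not. Origin: centre of its underside, z up.
Not all that is in view belongs to the job. There is more than one size of the part that bears jar_mid; the job needs the middle-sized.

How it is judged (in metres and radians):
On the way, in this order (a step that is already met when the one before it is completed fails the run):
1. the sash hangs on its catch, raised and untouched by the fingers (value of joint sash above 0.15 m and velocity of joint sash between -0.01 and 0.01 m/s and contact force between the fingers and hood below 0.3 N), for 0.4 s.
2. the jar stands upright on the mat, released, the sash still up (horizontal distance between jar_mid and mat_top below 0.032 m and z of jar_mid in the frame of mat_top between 0.031 and 0.039 m and angle between jar_mid's own z axis and vertical below 0.15 rad and value of joint sash above 0.15 m and contact force between the fingers and jar below 0.2 N), for 0.3 s.
At the end, for the whole second after the job is handed in: The sash is shut (within 4 mm of its sill) and the jar stands at rest, upright (within 0.15 rad), on the mat, its centre within 32 mm of the mat's centre (horizontal distance between jar_mid and mat_top below 0.032 m and z of jar_mid in the frame of mat_top between 0.031 and 0.039 m and angle between jar_mid's own z axis and vertical below 0.15 rad and value of joint sash below 0.004 m and linear speed of jar below 0.02 m/s); the robot touches nothing.
It fails at once if the sash drops (falls faster than 0.35 m/s) (velocity of joint sash below -0.35 m/s).
It fails at once if the amber is pushed more than 30 mm or tipped (distance of amber from where it was at the start of the episode above 0.03 m or angle between amber's own z axis and vertical above 0.5 rad).
It fails at once if the flask is pushed more than 30 mm or tipped (distance of flask from where it was at the start of the episode above 0.03 m or angle between flask's own z axis and vertical above 0.5 rad).
It also fails if it takes over 72 s, if anything falls off the work surface, if the arm or the gripper's body presses on something with over 40 N, if the wrist force passes 120 N, or if a joint passes its speed limit or range.

## Working session

There is one attempt and no reset: what is moved stays moved. The work goes in short steps, Python scripts to look and compute and a shell command to move; the robot and the scene stay as the last step left them, time stands still between calls to the robot, and variables do not carry over. Pictures are saved under pics/ and viewed, and the job is handed in when it is done.

```bash
mkdir -p pics; ls; python3 - <<'E'
from rig import *
import cv2
for n in("scene","top"):
    p,d=capture(n); cv2.imwrite(f"pics/{n}0.png",p[:,:,::-1])
    m=camera_model(n); print(n,m)
print(sense())
E
```

```text
pics
scene {'fx': 506.8210057168964, 'fy': 506.8210057168964, 'cx': 283.0234628569077, 'cy': 211.07991864175116, 'cam_to_world': array([[ 7.91880685e-01,  5.82443369e-01, -1.83533929e-01,
         2.78328014e+02],
       [-6.10675832e-01,  7.55316272e-01, -2.37849441e-01,
        -3.19577115e+02],
       [ 9.23330845e-05,  3.00428113e-01,  9.53804456e-01,
         1.22506133e+03],
       [ 0.00000000e+00,  0.00000000e+00,  0.00000000e+00,
         1.00000000e+00]])}
top {'fx': 539.2470641367337, 'fy': 539.2470641367337, 'cx': 272.90347590933357, 'cy': 211.5795295783141, 'cam_to_world': array([[ 1.55794111e-02,  9.96552003e-01, -8.14947117e-02,
         4.09840069e+02],
       [-9.99799215e-01,  1.65535934e-02,  1.12919433e-02,
        -2.05148071e+01],
       [ 1.26020390e-02,  8.13024269e-02,  9.96609805e-01,
         1.11319269e+03],
       [ 0.00000000e+00,  0.00000000e+00,  0.00000000e+00,
         1.00000000e+00]])}
{'time_s': 0.1, 'joints': array([-1.33241353e+00,  3.13369685e-01,  1.49839273e+00, -3.14517248e-05,
        1.33104151e+00, -2.23408617e-01]), 'dq': array([-0.00084583, -0.00357906, -0.00299593, -0.00010473,  0.0009696 ,
       -0.00037547]), 'tau': array([ 3.28134833e-03, -4.12895286e+01, -2.60143948e+01, -1.42795188e-04,
        2.98549574e-03,  4.90932010e-06]), 'eef_pos': array([ 233.83136877, -469.76660943,  230.79287937]), 'ee_rot': array([-6.05505807e-04,  9.73460768e-01,  2.28853155e-01, -1.98077688e-05]), 'force': array([0.89312008, 0.22473692, 0.11936472]), 'wrist_torque': array([ 0.02601229,  0.02794223, -0.02951455]), 'grip_width': 1.0000440324528903}
```

View pics/scene0.png

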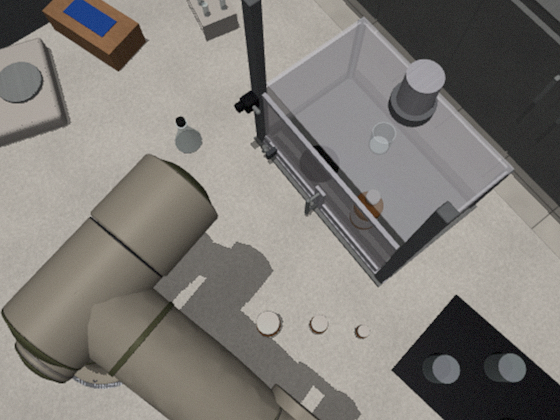

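View pics/top0.png

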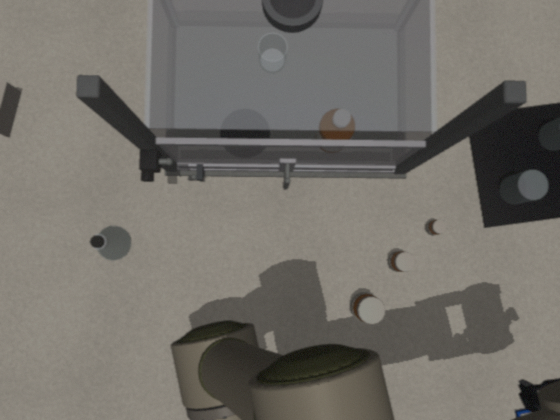

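Three white-capped jars appear: in the top view at (370,308), (400,261) and (435,227), and in the scene view at (268,323), (319,324) and (362,331). They are large, middle and small. The middle one should be the 42 mm jar. I'll measure them and view an enlarged crop.

```bash
cat > h.py <<'E'
from rig import *
import numpy as np, cv2
def ray(n,uv):
    m=camera_model(n);T=m["cam_to_world"]
    d=np.array([(uv[0]-m["cx"])/m["fx"],-(uv[1]-m["cy"])/m["fy"],-1.0])
    return T[:3,3],T[:3,:3]@d
def atz(n,uv,z):
    o,d=ray(n,uv);return o+d*(z-o[2])/d[2]
def atdepth(n,uv,dep):
    o,d=ray(n,uv);return o+d*dep
def proj(n,P):
    m=camera_model(n);T=m["cam_to_world"]
    c=T[:3,:3].T@(np.array(P)-T[:3,3]);return m["cx"]+m["fx"]*c[0]/-c[2],m["cy"]-m["fy"]*c[1]/-c[2]
def tri(a,b):
    o1,d1=ray("top",a);o2,d2=ray("scene",b)
    A=np.stack([d1,-d2],1);s=np.linalg.lstsq(A,o2-o1,rcond=None)[0]
    p,q=o1+d1*s[0],o2+d2*s[1];return (p+q)/2,np.linalg.norm(p-q)
E
python3 - <<'E'
from h import *
np.set_printoptions(precision=1,suppress=True)
D={}
for n in("scene","top"):
    p,D[n]=capture(n)
    for t in("hood","handle","lug","post_foot","jar_mid","mat_top","amber","flask"):
        print(n,t,[(round(r["p"],2),np.round(r["centre"],1).tolist()) for r in pinpoint(n,t)[:4]])
    if n=="top":
        c=cv2.resize(p[200:340,340:480],(700,700),interpolation=cv2.INTER_CUBIC);cv2.imwrite("pics/crop_jars.png",c[:,:,::-1])
    for r in masks_of(n,"jar_mid")[:4]:
        g=r["region"];print(n,"mask",r["p"],r["centre"],g.sum(),np.ptp(np.where(g)[0]),np.ptp(np.where(g)[1]), D[n][g].min())
for uv in((370,308),(400,261),(435,227)):
    print(atdepth("top",uv,D["top"][uv[1],uv[0]]))
E
```

```text
scene hood [(0.81, [317.7, 205.6]), (0.6, [264.1, 151.9])]
scene handle [(0.85, [307.3, 206.6])]
scene lug [(0.56, [264.4, 152.2])]
scene post_foot [(0.66, [263.6, 136.5])]
scene jar_mid [(0.75, [360.0, 329.2]), (0.72, [271.1, 320.7]), (0.5, [318.0, 322.5])]
scene mat_top [(0.76, [322.4, 160.9])]
scene amber [(0.69, [359.9, 214.8]), (0.67, [309.2, 208.1])]
scene flask []
scene mask 0.95 [272.4, 322.5] 486 25 22 0.0
scene mask 0.59 [363.5, 327.6] 149 13 13 1138.8398
scene mask 0.51 [320.9, 325.2] 306 19 19 0.0
top hood [(0.97, [281.9, 166.4])]
top handle [(0.62, [285.1, 181.6])]
top lug [(0.9, [190.0, 176.3])]
top post_foot [(0.95, [172.1, 165.0])]
top jar_mid [(0.96, [398.4, 264.1]), (0.77, [368.1, 306.4]), (0.71, [430.7, 229.0]), (0.16, [114.6, 241.5])]
top mat_top [(0.55, [245.2, 133.2]), (0.25, [286.7, 183.1])]
top amber [(0.52, [330.4, 133.7])]
top flask [(0.76, [116.8, 241.8])]
top mask 0.7 [400.2, 263.8] 496 21 27 0.0
top mask 0.69 [364.5, 309.6] 836 30 34 0.0
top mask 0.51 [433.2, 227.4] 251 13 21 1061.5271
top mask 0.47 [290.6, 91.0] 54595 186 449 0.0
[ 315.3 -216.2   96.8]
[ 403.4 -279.1   71.3]
[ 471.4 -353.6   51.9]
```

View pics/crop_jars.png

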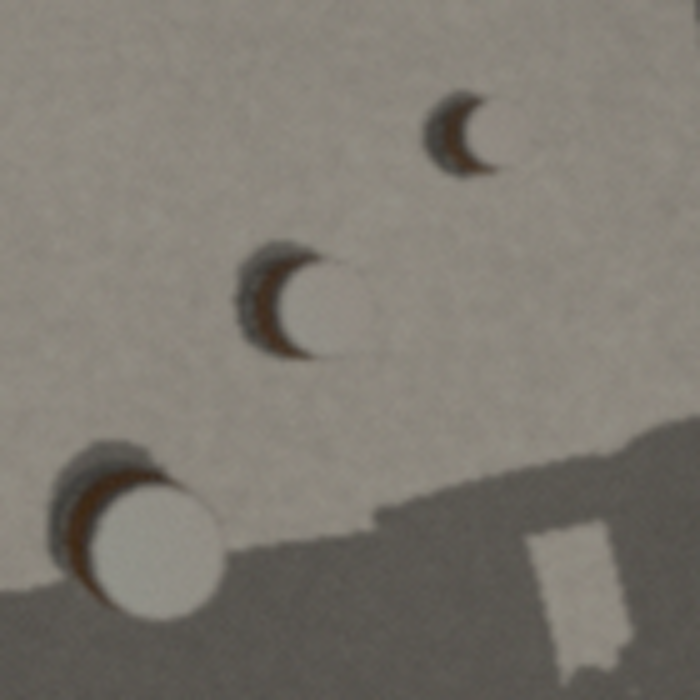

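The crop shows the middle jar, cap at top-view pixel (405,262), with its top 71 mm up. That matches the 70 mm jar; the other two are about 97 and 52 mm. Next is the hood pose.

```bash
python3 - <<'E'
from h import *
np.set_printoptions(precision=1,suppress=True)
P={}
P["jar cap"]=atz("top",(405.4,261.6),70);
print("jar",P["jar cap"],"scene cap",atz("scene",(319,323),70))
print("handle tri",tri((285.1,181.6),(307.3,206.6)), atz("top",(285.1,181.6),69),atz("scene",(307.3,206.6),69))
print("hood",atz("top",(281.9,166.4),0),atz("scene",(317.7,205.6),0),tri((281.9,166.4),(317.7,205.6)))
print("foot",atz("top",(172.1,165),10),atz("scene",(263.6,136.5),10))
print("mat",atz("top",(245.2,133.2),14),atz("scene",(322.4,160.9),14))
print("amber",atz("top",(330.4,133.7),10),atz("scene",(359.9,214.8),10))
print("flask",atz("top",(116.8,241.8),0))
print("lug",tri((190,176.3),(264.4,152.2)))
p,_=capture("top");c=cv2.resize(p[70:210,60:540],None,fx=1.66,fy=1.66*2.0,interpolation=cv2.INTER_CUBIC)
cv2.imwrite("pics/hood_c.png",cv2.resize(p[80:200,130:310],(800,533),interpolation=cv2.INTER_CUBIC)[:,:,::-1])
cv2.imwrite("pics/hood_d.png",cv2.resize(p[70:190,360:540],(800,533),interpolation=cv2.INTER_CUBIC)[:,:,::-1])
E
```

```text
jar [ 402.4 -289.9   70. ] scene cap [ 404.2 -288.2   70. ]
handle tri (array([555.9, -55.6,  59.2]), np.float64(0.4198967338810672)) [554.3 -55.2  69. ] [553.8 -57.9  69. ]
hood [595.7 -50.4   0. ] [592.8 -56.4   0. ] (array([599.7, -51. , -25.5]), np.float64(0.6614217508869702))
foot [593.  176.4  10. ] [597.4 177.9  10. ]
mat [661.4  26.9  14. ] [675.1  28.   14. ]
amber [ 664.6 -150.1   10. ] [ 658.8 -142.1   10. ]
flask [433.3 286.6   0. ]
lug (array([569.3, 137.3,  19.2]), np.float64(1.0815232245395419))
```

View pics/hood_c.png

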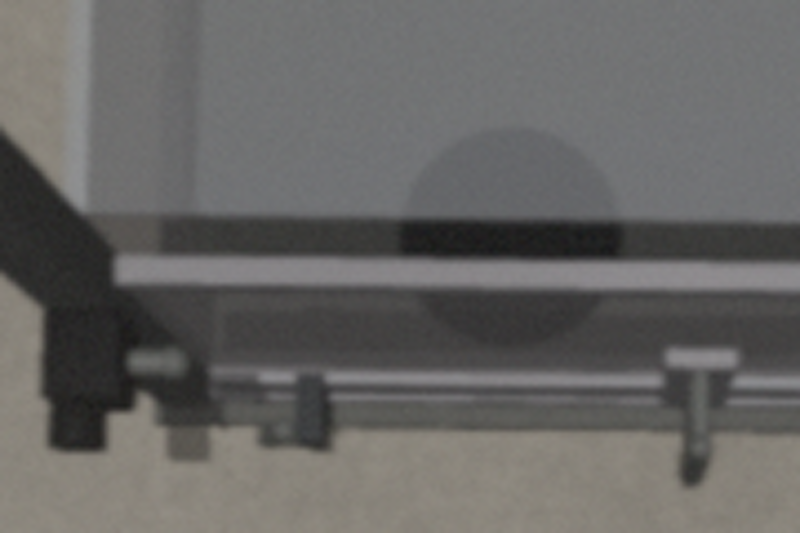

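View pics/hood_d.png

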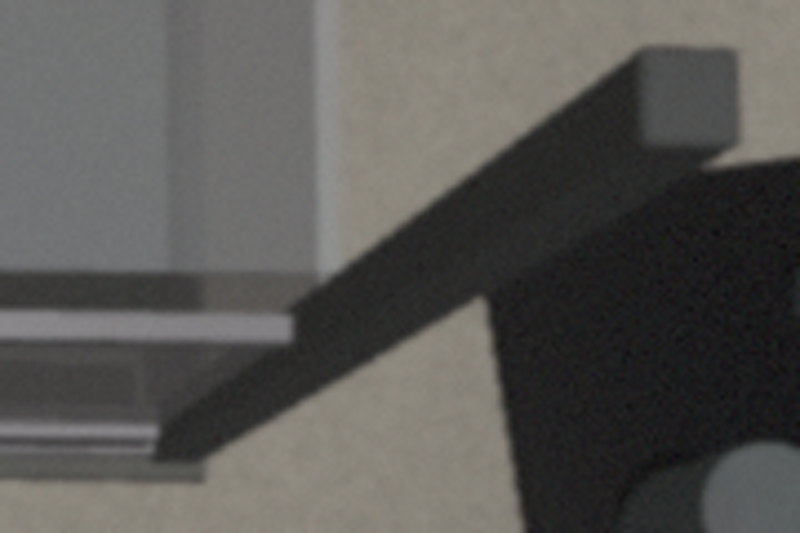

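```bash
cat >> h.py <<'E'
def H(P,x0,y0,yaw):
    c,s=np.cos(yaw),np.sin(yaw);P=np.atleast_2d(np.array(P,float));return np.c_[x0+c*P[:,0]-s*P[:,1],y0+s*P[:,0]+c*P[:,1],P[:,2]]
def overlay(img,n,pose,sash=0,mat=None,scale=1):
    segs=[]
    for y in(-235,235):
        for dx,dy in((-13,-13),(-13,13),(13,13),(13,-13)): segs.append(((dx,y+dy,10),(dx,y+dy,535)))
        q=[(-13,y-13,535),(-13,y+13,535),(13,y+13,535),(13,y-13,535)]
        segs+=[(q[i],q[(i+1)%4]) for i in range(4)]
    segs.append(((-43,0,19+sash),(-43,0,119+sash)))
    for z in(22+sash,254+sash): segs.append(((0,-218,z),(0,218,z)))
    for a,b in segs:
        A=H(a,*pose)[0];B=H(b,*pose)[0];A=proj(n,A);B=proj(n,B)
        cv2.line(img,tuple(int(round(v*scale)) for v in A),tuple(int(round(v*scale)) for v in B),(255,0,0),1)
    if mat is not None:
        pts=[proj(n,(mat[0]+52*np.cos(t),mat[1]+52*np.sin(t),14)) for t in np.linspace(0,6.3,40)]
        cv2.polylines(img,[np.int32(np.round(np.array(pts)*scale))],True,(0,255,0),1)
    return img
E
python3 - <<'E'
from h import *
np.set_printoptions(precision=1,suppress=True)
p,_=capture("top");cv2.imwrite("pics/lp.png",cv2.resize(p[60:200,60:200],(600,600),interpolation=cv2.INTER_CUBIC)[:,:,::-1])
a=atz("top",(88.5,86.5),535);b=atz("top",(515.3,92),535);print(a,b,b-a,np.arctan2((a-b)[1],(a-b)[0])*57.3-90,(a+b)/2)
m=(a+b)/2;pose=(m[0],m[1],np.arctan2((a-b)[1],(a-b)[0])-np.pi/2);print(pose, H((-43,0,69),*pose))
for n in("top","scene"):
    p,_=capture(n);im=cv2.resize(p,None,fx=3,fy=3,interpolation=cv2.INTER_CUBIC);overlay(im,n,pose,0,(661.4,27),3)
    im=im[150:750,200:1000] if n=="top" else im[250:850,650:1450]
    cv2.imwrite(f"pics/ov_{n}.png",im[:,:,::-1])
E
```

```text
[590.8 176.4 535. ] [ 593.8 -292.1  535. ] [   3.  -468.5    0. ] 0.37208371412923213 [592.3 -57.9 535. ]
(np.float64(592.2698746978047), np.float64(-57.86900211971991), np.float64(0.006377909053781217)) [[549.3 -58.1  69. ]]
```

View pics/ov_top.png

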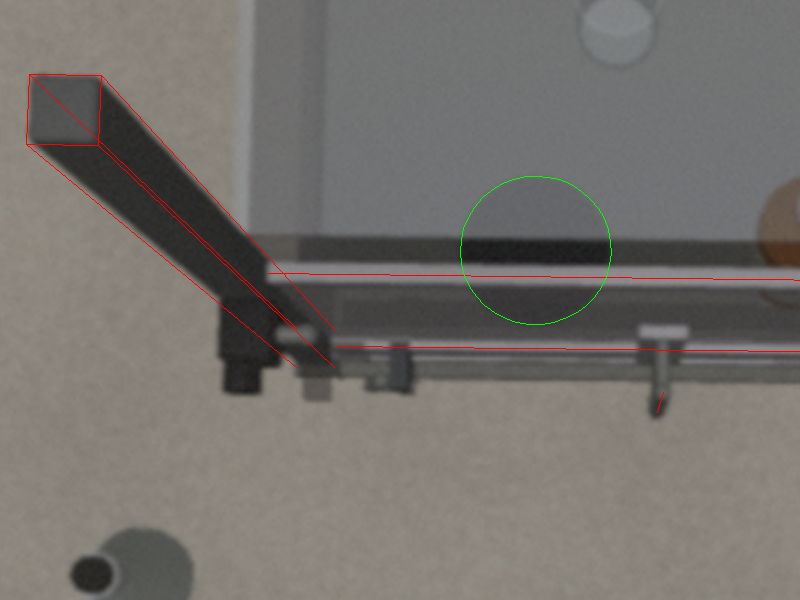

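View pics/ov_scene.png

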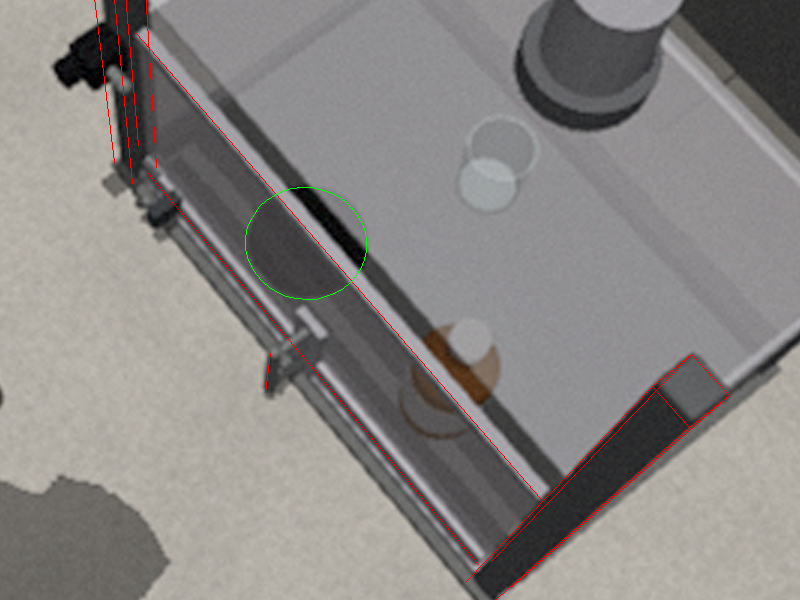

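Overlay matches: posts, sash rails and handle line up within about 1–2 px in both views. Handle is at about (551,-57.5,69), mat at (661,27,14), jar at (403,-289), and hood yaw is about 0. Moving toward the handle, leaning 40°.

```bash
python3 -m crank '{"dp":[[2.2,3.4,0],[2.2,3.4,0],[2.2,3.4,0],[2.2,3.4,0],[2.2,3.4,0],[2.2,3.4,0],[2.2,3.4,0],[2.2,3.4,0],[2.2,3.4,0],[2.2,3.4,0]],"delta_rot":[[0,0,-6.6],[0,0,-6.6],[0,0,-6.6],[0,0,-6.6],[0,-6,0],[0,-6,0],[0,-7,0],[0,-7,0],[0,-7,0],[0,-7,0]],"claw":[0,0,0,0,0,0,0,0,0,0]}' 60; python3 -c "
from rig import *
s=sense();print(s)"
```

```text
time_s: 2.3
eef_pos: [454.3, -129.1, 232.0]
ee_rot: [0.001, 0.939, -0.0, 0.344]
force: [1.7, 0.4, -0.1]
grip_width: 1.006
{'time_s': 2.3, 'joints': array([-0.79482619, -0.10180103,  2.13211994,  0.76229893,  0.72957625,
        0.29170414]), 'dq': array([ 0.68940493, -0.18582997,  0.71404248,  1.7536945 , -1.19407513,
       -0.92377896]), 'tau': array([ -5.62782481, -19.47890282, -26.5442276 ,  -1.56858221,
         1.12464957,   1.50799792]), 'eef_pos': array([ 454.29853519, -129.11609734,  231.9565051 ]), 'ee_rot': array([ 9.37937655e-04,  9.38802704e-01, -1.35360282e-04,  3.44454038e-01]), 'force': array([ 1.7288049 ,  0.3643579 , -0.10582149]), 'wrist_torque': array([-0.00293217,  0.25708223, -0.04121397]), 'grip_width': 1.0059973578484656}
```

```bash
python3 -m crank '{"dp":[[1.2,1.8,-2.7],[1.3,1.8,-2.7],[1.3,1.8,-2.7],[1.3,1.8,-2.7],[0,0,0],[0,0,0]],"delta_rot":[[0,0,0],[0,0,0],[0,0,0],[0,0,0],[0,0,0],[0,0,0]],"claw":[0,0,0,0,0,0]}'; python3 - <<'E'
from h import *
print(sense()["joints"],sense()["dq"],sense()["force"])
for n in("top","scene"):
    p,_=capture(n);im=cv2.resize(p[80:290,150:430],(800,600),interpolation=cv2.INTER_CUBIC);cv2.imwrite(f"pics/pre_{n}.png",im[:,:,::-1])
E
```

```text
time_s: 2.9
eef_pos: [505.0, -57.8, 123.4]
ee_rot: [-0.0, 0.94, 0.001, 0.342]
force: [0.2, 0.3, 0.0]
grip_width: 1.003
[-0.51161241  0.18080909  2.19690392  1.19102857  0.34643965 -0.00692641] [-0.02455004 -0.03716251 -0.01129884 -0.00940567  0.00284495  0.00450691] [0.16098644 0.31085077 0.00705044]
```

View pics/pre_top.png

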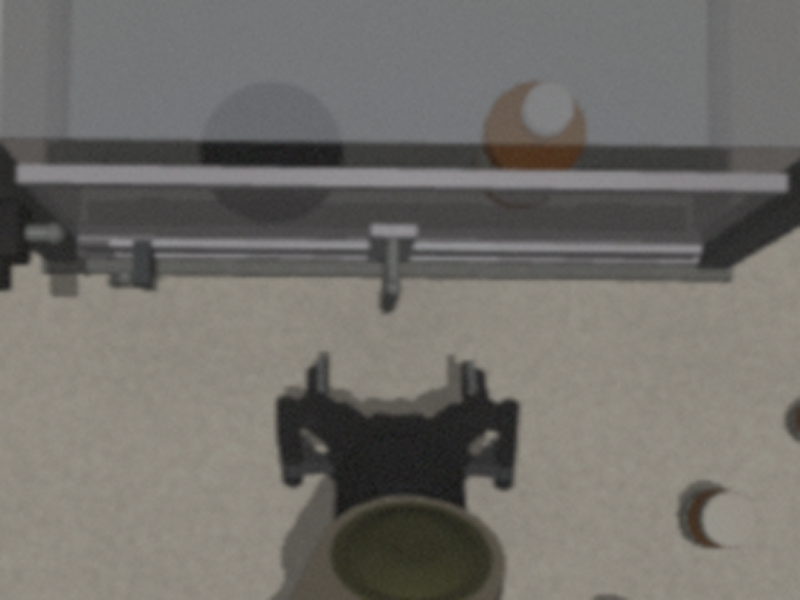

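View pics/pre_scene.png

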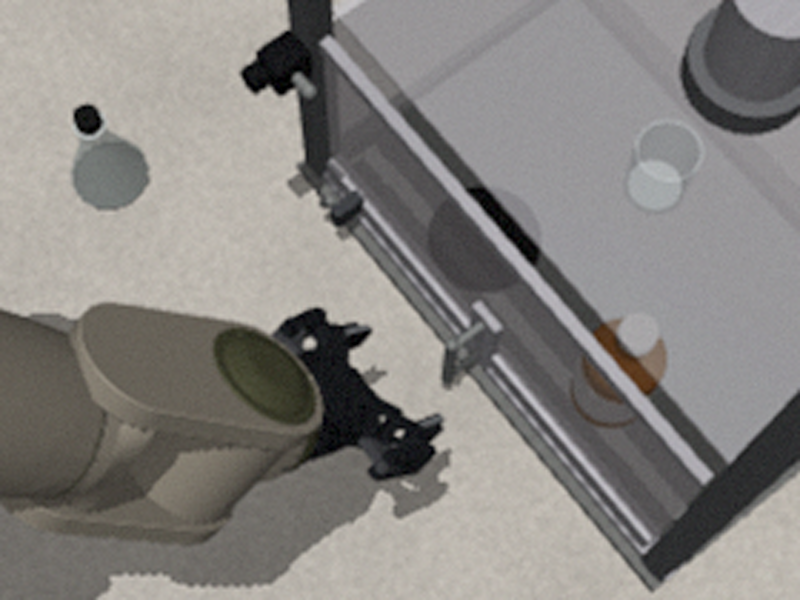

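Fingers straddle the handle line: gap centre at crop x≈388, bar at 390. Advancing.

```bash
python3 -m crank '{"dp":[[1,0,-1.2],[1,0,-1.2],[1,0,-1.2],[1,0,-1.2],[1,0,-1.2],[0.8,0,-0.9],[0,0,0]],"delta_rot":[[0,0,0],[0,0,0],[0,0,0],[0,0,0],[0,0,0],[0,0,0],[0,0,0]],"claw":[0,0,0,0,0,0,0]}'; python3 - <<'E'
from h import *
s=sense();print(s["joints"],s["force"])
for n in("top","scene"):
    p,_=capture(n);im=cv2.resize(p[120:225,220:360],(800,600),interpolation=cv2.INTER_CUBIC);cv2.imwrite(f"pics/at_{n}.png",im[:,:,::-1])
E
```

```text
time_s: 3.7
eef_pos: [563.6, -59.0, 54.8]
ee_rot: [0.001, 0.939, 0.0, 0.343]
force: [-0.2, 0.5, 0.4]
grip_width: 1.002
[-0.4386746   0.4452201   2.08175278  1.69948562  0.2785208  -0.47892304] [-0.17587921  0.54284188  0.38166078]
```

View pics/at_top.png

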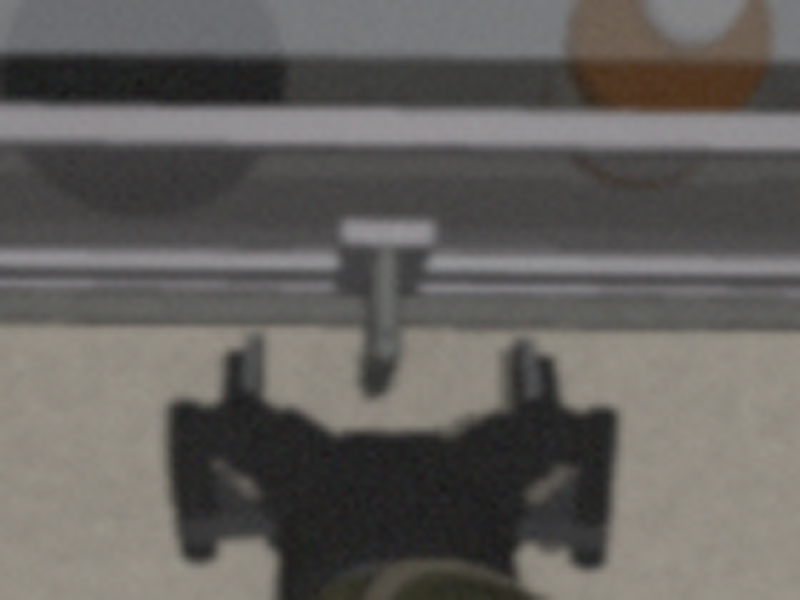

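View pics/at_scene.png

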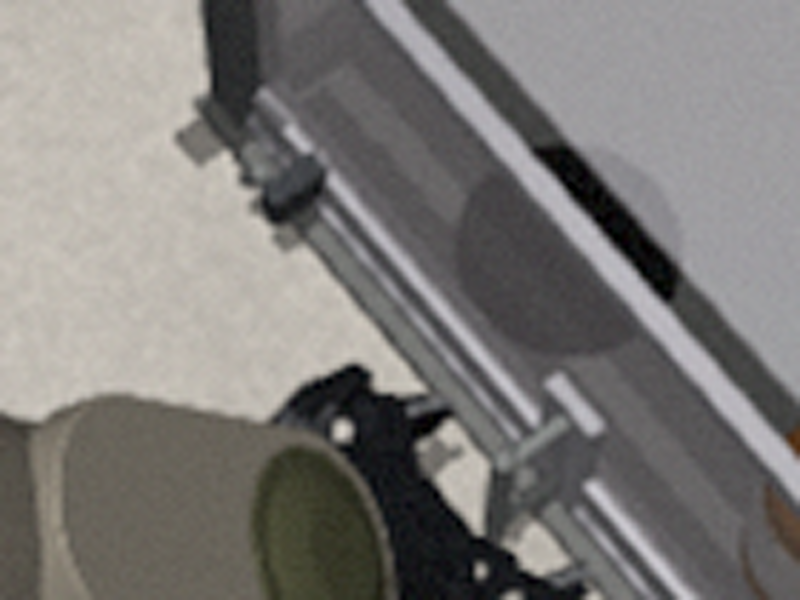

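The bar sits between the fingers, at (380,370) against a gap centre of 387. Shifting 1 mm in y, then closing.

```bash
python3 -m crank '{"dp":[[0,0.1,0],[0,0,0],[0,0,0],[0,0,0],[0,0,0],[0,0,0],[0,0,0],[0,0,0]],"delta_rot":[[0,0,0],[0,0,0],[0,0,0],[0,0,0],[0,0,0],[0,0,0],[0,0,0],[0,0,0]],"claw":[150,255,255,255,255,255,255,255]}' 70; python3 - <<'E'
from h import *
s=sense();print(s["joints"],s["force"],s["dq"])
p,_=capture("top");im=cv2.resize(p[120:225,220:360],(800,600),interpolation=cv2.INTER_CUBIC);cv2.imwrite(f"pics/cl_top.png",im[:,:,::-1])
E
```

```text
time_s: 4.6
eef_pos: [562.8, -56.6, 54.5]
ee_rot: [-0.0, 0.94, 0.001, 0.342]
force: [-3.2, 2.4, 5.8]
grip_width: 0.108
[-0.43454414  0.44440183  2.08414981  1.70336712  0.27755338 -0.48081054] [-3.20488225  2.39255541  5.83727421] [-0.0003054  -0.00130328 -0.00028804  0.00021933 -0.00021613  0.00042822]
```

View pics/cl_top.png

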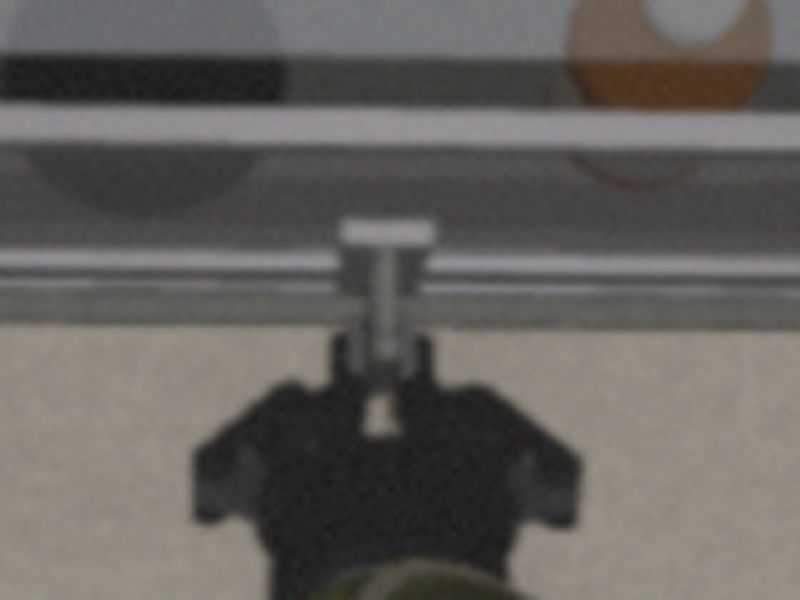

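Handle gripped. Lifting.

```bash
python3 -m crank '{"dp":[[0,0,0.5],[0,0,1],[0,0,2],[0,0,2],[0,0,2],[0,0,2],[0,0,2],[0,0,2],[0,0,2],[0,0,1]],"delta_rot":[[0,0,0],[0,0,0],[0,0,0],[0,0,0],[0,0,0],[0,0,0],[0,0,0],[0,0,0],[0,0,0],[0,0,0]],"claw":[255,255,255,255,255,255,255,255,255,255]}'; python3 -c "
from rig import *
s=sense();print(s['joints'],s['force'])"
```

```text
time_s: 5.65
eef_pos: [562.7, -56.6, 220.1]
ee_rot: [-0.0, 0.94, 0.001, 0.342]
force: [7.1, 3.0, -5.8]
grip_width: 0.103
[-0.43437641  0.12108683  1.93909523  0.59256373  0.50668497  0.6956977 ] [ 7.07273905  2.99814104 -5.78907573]
```

```bash
python3 -m crank '{"dp":[[0,0,1],[0,0,1],[0,0,1],[0,0,1],[0,0,1],[0,0,1],[0,0,1],[0,0,0.9],[0,0,0.3],[0,0,0]],"delta_rot":[[0,0,0],[0,0,0],[0,0,0],[0,0,0],[0,0,0],[0,0,0],[0,0,0],[0,0,0],[0,0,0],[0,0,0]],"claw":[255,255,255,255,255,255,255,255,255,255]}'; python3 - <<'E'
from h import *
s=sense();print(s["joints"],s["force"],s["dq"])
for n in("top","scene"):
    p,_=capture(n);cv2.imwrite(f"pics/up_{n}.png",cv2.resize(p[50:260,130:410],(800,600),interpolation=cv2.INTER_CUBIC)[:,:,::-1])
E
```

```text
time_s: 6.65
eef_pos: [562.7, -56.6, 300.9]
ee_rot: [-0.0, 0.94, 0.001, 0.342]
force: [3.8, 3.8, -3.2]
grip_width: 0.102
[-0.43444965  0.02929988  1.81095283  0.43479091  0.69957654  0.8866348 ] [ 3.7764618   3.76787653 -3.20423587] [-0.0005998   0.00662928  0.00872551  0.00786233 -0.01308187 -0.00644179]
```

View pics/up_scene.png

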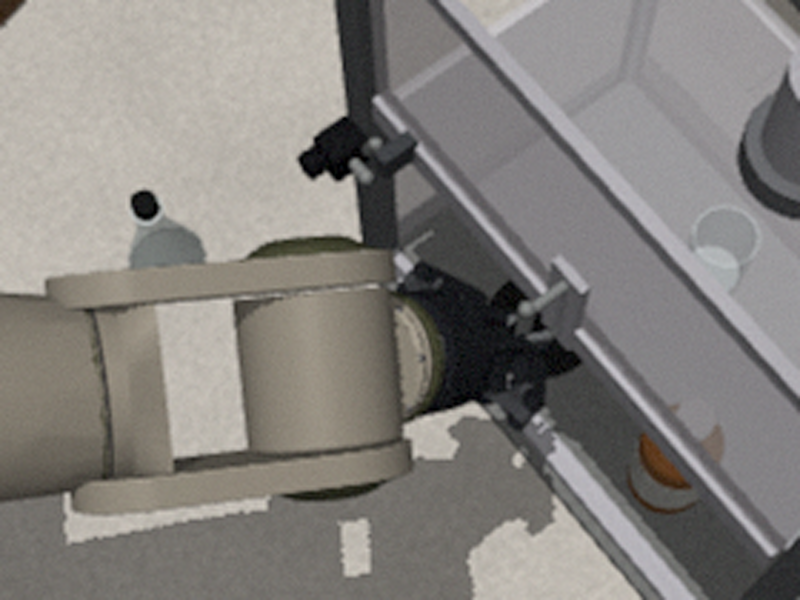

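View pics/up_top.png

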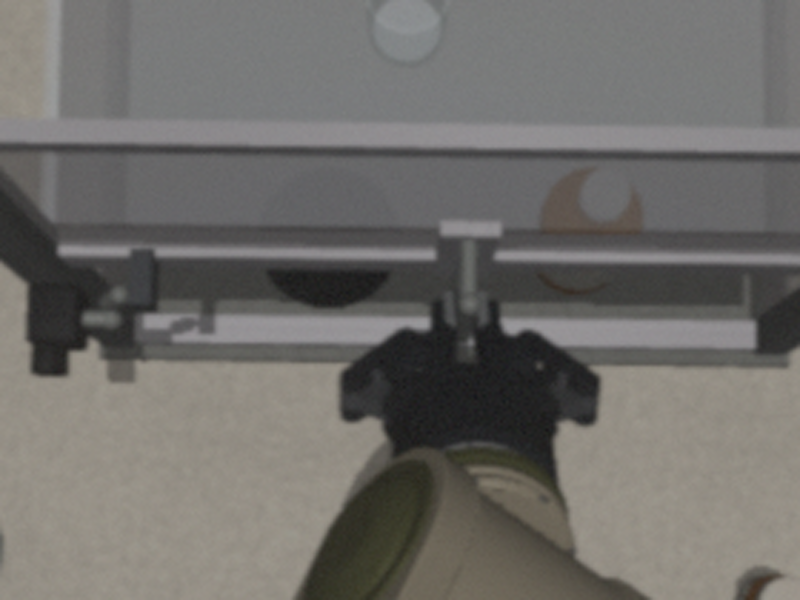

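Sash is up at about 0.246, past the catch. Lowering slowly to find where the weight leaves the hand.

```bash
python3 -m crank '{"dp":[[0,0,-0.2],[0,0,-0.2],[0,0,-0.2],[0,0,-0.2],[0,0,0]],"delta_rot":[[0,0,0],[0,0,0],[0,0,0],[0,0,0],[0,0,0]],"claw":[255,255,255,255,255]}'
python3 -m crank '{"dp":[[0,0,-0.2],[0,0,-0.2],[0,0,0]],"delta_rot":[[0,0,0],[0,0,0],[0,0,0]],"claw":[255,255,255]}'
python3 -m crank '{"dp":[[0,0,-0.2],[0,0,-0.2],[0,0,0]],"delta_rot":[[0,0,0],[0,0,0],[0,0,0]],"claw":[255,255,255]}'
```

```text
time_s: 7.25
eef_pos: [562.7, -56.6, 292.2]
ee_rot: [-0.0, 0.94, 0.001, 0.341]
force: [4.5, 5.1, -4.8]
grip_width: 0.1
time_s: 7.55
eef_pos: [562.7, -56.6, 288.2]
ee_rot: [-0.0, 0.94, 0.001, 0.341]
force: [4.8, 4.4, -5.1]
grip_width: 0.104
time_s: 7.85
eef_pos: [562.7, -56.6, 284.3]
ee_rot: [-0.0, 0.94, 0.001, 0.341]
force: [4.3, 5.3, -5.0]
grip_width: 0.106
```

```bash
python3 -m crank '{"dp":[[0,0,-0.2],[0,0,0]],"delta_rot":[[0,0,0],[0,0,0]],"claw":[255,255]}'
python3 -m crank '{"dp":[[0,0,-0.2],[0,0,0]],"delta_rot":[[0,0,0],[0,0,0]],"claw":[255,255]}'|grep -E "eef|force"
python3 -m crank '{"dp":[[0,0,-0.2],[0,0,0]],"delta_rot":[[0,0,0],[0,0,0]],"claw":[255,255]}'|grep -E "eef|force"
```

```text
time_s: 8.05
eef_pos: [562.7, -56.6, 282.3]
ee_rot: [-0.0, 0.94, 0.001, 0.341]
force: [4.2, 4.8, -4.4]
grip_width: 0.102
eef_pos: [562.7, -56.6, 280.3]
force: [3.9, 4.3, -5.8]
eef_pos: [562.7, -56.6, 278.3]
force: [4.7, 4.5, -3.5]
```

```bash
python3 -m crank '{"dp":[[0,0,0],[0,0,0]],"delta_rot":[[0,0,0],[0,0,0]],"claw":[255,255]}'|grep -E "eef|force"
python3 -m crank '{"dp":[[0,0,-0.1],[0,0,0]],"delta_rot":[[0,0,0],[0,0,0]],"claw":[255,255]}'|grep -E "eef|force"
```

```text
eef_pos: [562.7, -56.6, 278.4]
force: [4.2, 4.4, -5.2]
eef_pos: [562.7, -56.6, 277.4]
force: [5.1, 4.8, -5.2]
```

```bash
python3 - <<'E'
from h import *
f=[]
for i in range(3):
    p,_=capture("scene");f.append(sense()["force"])
print(np.array(f)); cv2.imwrite("pics/lw_scene.png",cv2.resize(p[70:160,210:330],(800,600),interpolation=cv2.INTER_CUBIC)[:,:,::-1])
E
```

```text
[[ 4.1539069   4.76853343 -5.10921692]
 [ 4.61302291  4.69296913 -5.3325541 ]
 [ 3.42642308  5.03692248 -5.28757684]]
```

View pics/lw_scene.png

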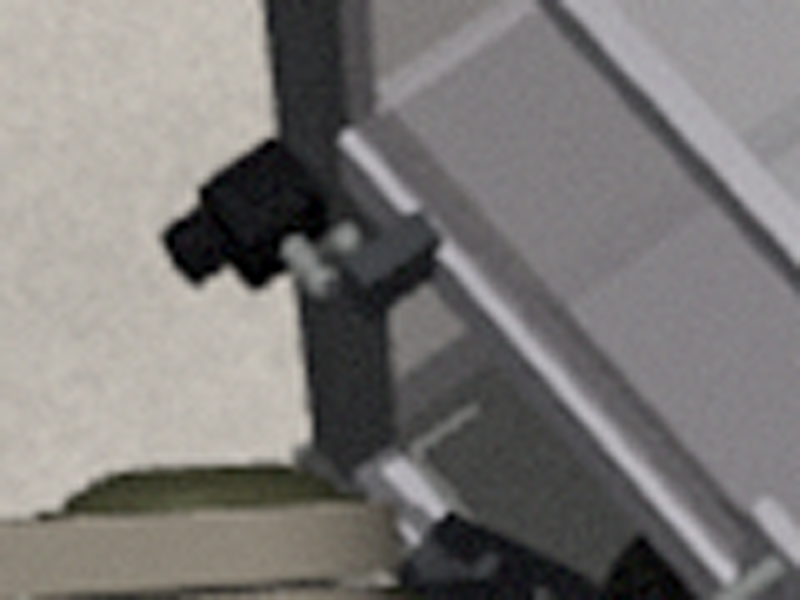

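```bash
for i in 1; do python3 -m crank '{"dp":[[0,0,-0.2],[0,0,0]],"delta_rot":[[0,0,0],[0,0,0]],"claw":[255,255]}'|grep -E "eef|force"
python3 -m crank '{"dp":[[0,0,-0.1],[0,0,0]],"delta_rot":[[0,0,0],[0,0,0]],"claw":[255,255]}'|grep -E "eef|force"
python3 -m crank '{"dp":[[0,0,-0.1],[0,0,0]],"delta_rot":[[0,0,0],[0,0,0]],"claw":[255,255]}'|grep -E "eef|force"
done
```

```text
eef_pos: [562.7, -56.6, 275.3]
force: [4.4, 5.4, -4.7]
eef_pos: [562.7, -56.6, 274.4]
force: [4.7, 4.1, -4.5]
eef_pos: [562.7, -56.6, 273.4]
force: [4.3, 4.5, -4.0]
```

```bash
python3 -m crank '{"dp":[[0,0,-0.1],[0,0,0]],"delta_rot":[[0,0,0],[0,0,0]],"claw":[255,255]}'|grep -E "eef|force"
python3 -m crank '{"dp":[[0,0,0],[0,0,0]],"delta_rot":[[0,0,0],[0,0,0]],"claw":[255,255]}'|grep -E "eef|force"
python3 -m crank '{"dp":[[0,0,-0.1],[0,0,0]],"delta_rot":[[0,0,0],[0,0,0]],"claw":[255,255]}'|grep -E "eef|force"
```

```text
eef_pos: [562.7, -56.6, 272.4]
force: [4.3, 4.5, -4.4]
eef_pos: [562.7, -56.6, 272.4]
force: [5.0, 5.4, -4.2]
eef_pos: [562.7, -56.6, 271.4]
force: [4.1, 4.7, -4.3]
```

```bash
python3 -m crank '{"dp":[[0,0,-0.1],[0,0,0]],"delta_rot":[[0,0,0],[0,0,0]],"claw":[255,255]}'|grep -E "eef|force"
python3 -m crank '{"dp":[[0,0,-0.1],[0,0,0]],"delta_rot":[[0,0,0],[0,0,0]],"claw":[255,255]}'|grep -E "eef|force"
python3 -m crank '{"dp":[[0,0,-0.1],[0,0,0]],"delta_rot":[[0,0,0],[0,0,0]],"claw":[255,255]}'|grep -E "eef|force"
```

```text
eef_pos: [562.7, -56.6, 270.4]
force: [5.0, 4.8, -4.0]
eef_pos: [562.7, -56.6, 269.4]
force: [4.3, 5.1, -4.1]
eef_pos: [562.7, -56.6, 268.4]
force: [5.0, 5.1, -4.6]
```

```bash
python3 -m crank '{"dp":[[0,0,-0.1],[0,0,0]],"delta_rot":[[0,0,0],[0,0,0]],"claw":[255,255]}'|grep -E "eef|force"
python3 -m crank '{"dp":[[0,0,-0.1],[0,0,0]],"delta_rot":[[0,0,0],[0,0,0]],"claw":[255,255]}'|grep -E "eef|force"
python3 -m crank '{"dp":[[0,0,-0.1],[0,0,0]],"delta_rot":[[0,0,0],[0,0,0]],"claw":[255,255]}'|grep -E "eef|force"
python3 - <<'E'
from h import *
for n in("scene","top"):
    p,_=capture(n)
    p=p[70:160,210:330] if n=="scene" else p[120:210,110:230]
    cv2.imwrite(f"pics/lw2_{n}.png",cv2.resize(p,(800,600),interpolation=cv2.INTER_CUBIC)[:,:,::-1])
E
```

```text
eef_pos: [562.7, -56.6, 267.4]
force: [4.7, 5.3, -3.5]
eef_pos: [562.7, -56.5, 266.4]
force: [4.8, 4.3, -4.2]
eef_pos: [562.7, -56.6, 265.4]
force: [4.1, 4.4, -4.8]
```

View pics/lw2_scene.png

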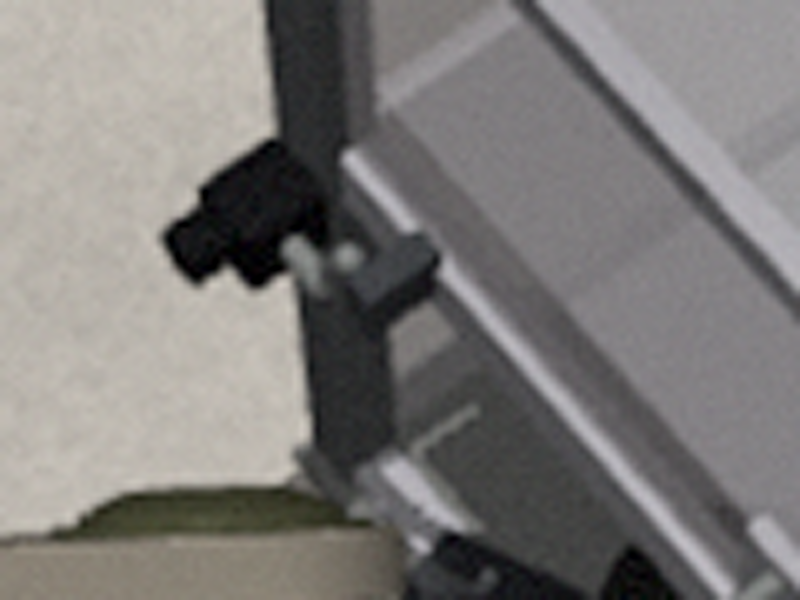

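View pics/lw2_top.png

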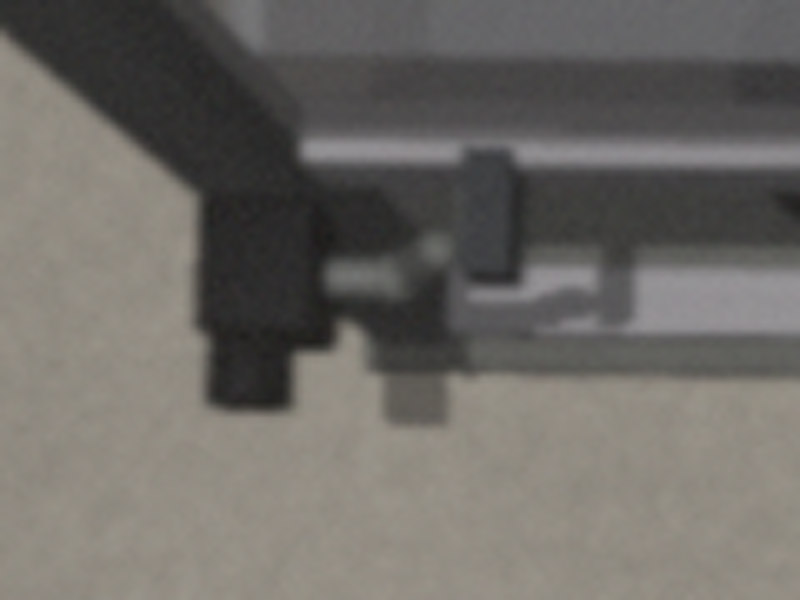

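```bash
python3 - <<'E'
from h import *
s=1/6.667
print("plunger tip",tri((110+405*s,120+278*s),(210+322*s,70+283*s)))
print("plunger root",tri((110+330*s,120+278*s),(210+290*s,70+242*s)))
print("lug",tri((110+437*s,120+245*s),(210+348*s,70+255*s)))
E
```

```text
plunger tip (array([561.49925112, 137.38490668, 239.22603699]), np.float64(2.493070688045428))
plunger root (array([561.3481307 , 155.25919542, 240.65234286]), np.float64(3.402879460507706))
lug (array([563.34358367, 123.53584883, 275.403853  ]), np.float64(2.68712396896706))
```

```bash
python3 -m crank '{"dp":[[0,0,-0.1],[0,0,-0.1],[0,0,0]],"delta_rot":[[0,0,0],[0,0,0],[0,0,0]],"claw":[255,255,255]}'|grep -E "eef|force"
python3 -m crank '{"dp":[[0,0,-0.1],[0,0,-0.1],[0,0,0]],"delta_rot":[[0,0,0],[0,0,0],[0,0,0]],"claw":[255,255,255]}'|grep -E "eef|force"

```

```text
eef_pos: [562.7, -56.6, 263.4]
force: [3.0, 5.2, -4.9]
eef_pos: [562.7, -56.6, 261.4]
force: [4.5, 4.9, -4.5]
```

```bash
python3 -m crank '{"dp":[[0,0,-0.1],[0,0,0]],"delta_rot":[[0,0,0],[0,0,0]],"claw":[255,255]}'|grep -E "eef|force"
python3 -m crank '{"dp":[[0,0,-0.1],[0,0,0]],"delta_rot":[[0,0,0],[0,0,0]],"claw":[255,255]}'|grep -E "eef|force"

```

```text
eef_pos: [562.7, -56.6, 260.4]
force: [4.5, 5.0, -5.2]
eef_pos: [562.7, -56.6, 259.4]
force: [5.4, 4.9, -3.9]
```

```bash
python3 -m crank '{"dp":[[0,0,-0.1],[0,0,0]],"delta_rot":[[0,0,0],[0,0,0]],"claw":[255,255]}'|grep -E "eef|force"
python3 -m crank '{"dp":[[0,0,-0.1],[0,0,0]],"delta_rot":[[0,0,0],[0,0,0]],"claw":[255,255]}'|grep -E "eef|force"
python3 -m crank '{"dp":[[0,0,-0.1],[0,0,0]],"delta_rot":[[0,0,0],[0,0,0]],"claw":[255,255]}'|grep -E "eef|force"
python3 - <<'E'
from h import *
for n in("scene","top"):
    p,_=capture(n)
    p=p[70:160,210:330] if n=="scene" else p[120:210,110:230]
    cv2.imwrite(f"pics/lw3_{n}.png",cv2.resize(p,(800,600),interpolation=cv2.INTER_CUBIC)[:,:,::-1])
E
```

```text
eef_pos: [562.7, -56.6, 258.4]
force: [4.6, 5.2, -4.8]
eef_pos: [562.7, -56.6, 257.4]
force: [5.0, 4.3, -3.5]
eef_pos: [562.7, -56.6, 256.5]
force: [4.3, 5.6, -3.6]
```

View pics/lw3_scene.png

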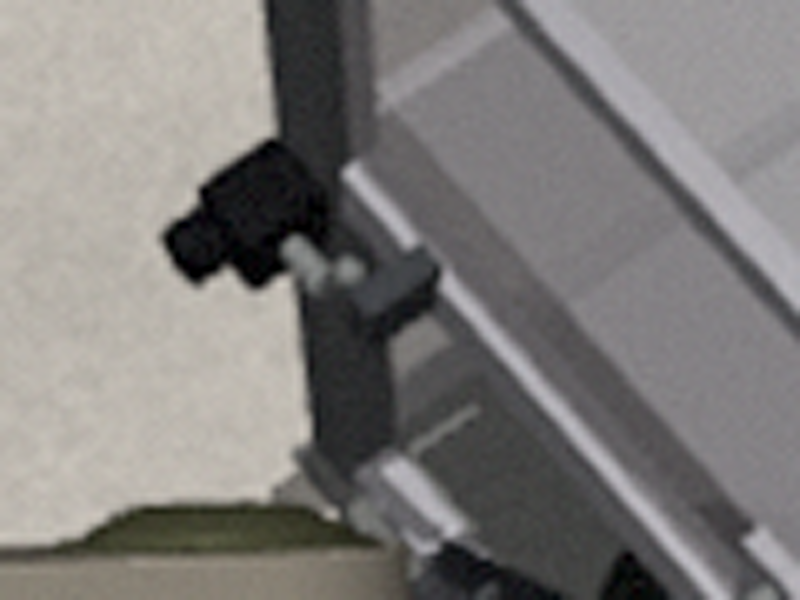

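View pics/lw3_top.png

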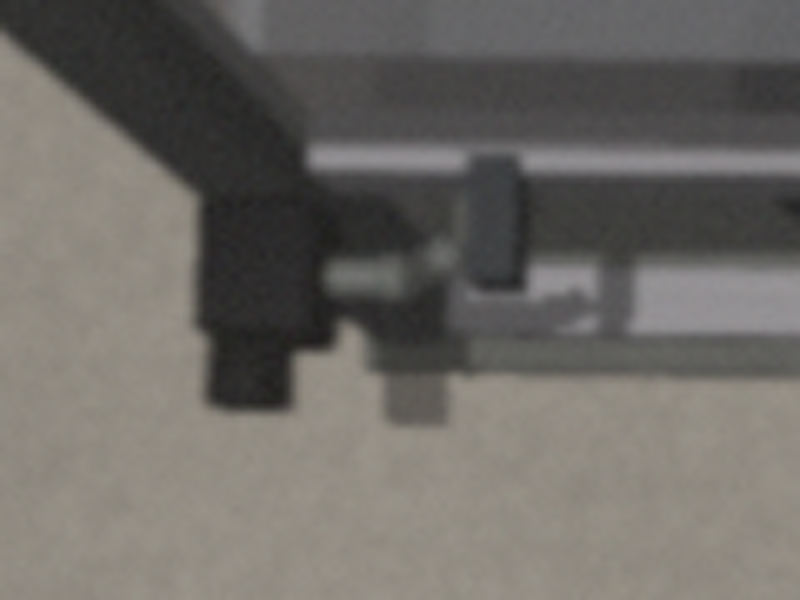

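```bash
python3 -m crank '{"dp":[[0,0,-0.1],[0,0,0]],"delta_rot":[[0,0,0],[0,0,0]],"claw":[255,255]}'|grep -E "eef|force"
python3 -m crank '{"dp":[[0,0,-0.1],[0,0,0]],"delta_rot":[[0,0,0],[0,0,0]],"claw":[255,255]}'|grep -E "eef|force"
python3 -m crank '{"dp":[[0,0,-0.1],[0,0,0]],"delta_rot":[[0,0,0],[0,0,0]],"claw":[255,255]}'|grep -E "eef|force"
python3 -m crank '{"dp":[[0,0,0],[0,0,0]],"delta_rot":[[0,0,0],[0,0,0]],"claw":[255,255]}'|grep -E "eef|force"
```

```text
eef_pos: [562.7, -56.6, 256.0]
force: [1.1, 5.4, -0.2]
eef_pos: [562.8, -56.6, 255.6]
force: [-3.3, 5.4, 2.5]
eef_pos: [562.8, -56.6, 255.2]
force: [-8.7, 5.8, 9.2]
eef_pos: [562.8, -56.6, 255.3]
force: [-9.5, 5.2, 9.3]
```

The catch took the weight at TCP z≈256, joint ≈0.2015. I'm now pressing on it, so I'll back up 2 mm to unload.

```bash
python3 -m crank '{"dp":[[0,0,0.2],[0,0,0]],"delta_rot":[[0,0,0],[0,0,0]],"claw":[255,255]}'|grep -E "eef|force"
python3 -m crank '{"dp":[[0,0,0],[0,0,0]],"delta_rot":[[0,0,0],[0,0,0]],"claw":[255,255]}'|grep -E "eef|force"
```

```text
eef_pos: [562.7, -56.6, 256.2]
force: [-0.4, 4.4, 0.3]
eef_pos: [562.8, -56.6, 256.1]
force: [-0.5, 5.4, 0.5]
```

Load is zero, so the sash hangs on the catch. Opening.

```bash
python3 -m crank '{"dp":[[0,0,0],[0,0,0],[0,0,0],[0,0,0],[0,0,0],[0,0,0]],"delta_rot":[[0,0,0],[0,0,0],[0,0,0],[0,0,0],[0,0,0],[0,0,0]],"claw":[255,200,100,0,0,0]}' 30
python3 - <<'E'
from h import *
for n in("scene","top"):
    p,_=capture(n)
    cv2.imwrite(f"pics/rel_{n}.png",cv2.resize(p[50:260,130:410],(800,600),interpolation=cv2.INTER_CUBIC)[:,:,::-1])
E
```

```text
time_s: 15.0
eef_pos: [562.9, -57.2, 256.3]
ee_rot: [0.0, 0.94, 0.0, 0.342]
force: [-0.3, 0.5, 0.2]
grip_width: 0.885
```

View pics/rel_top.png

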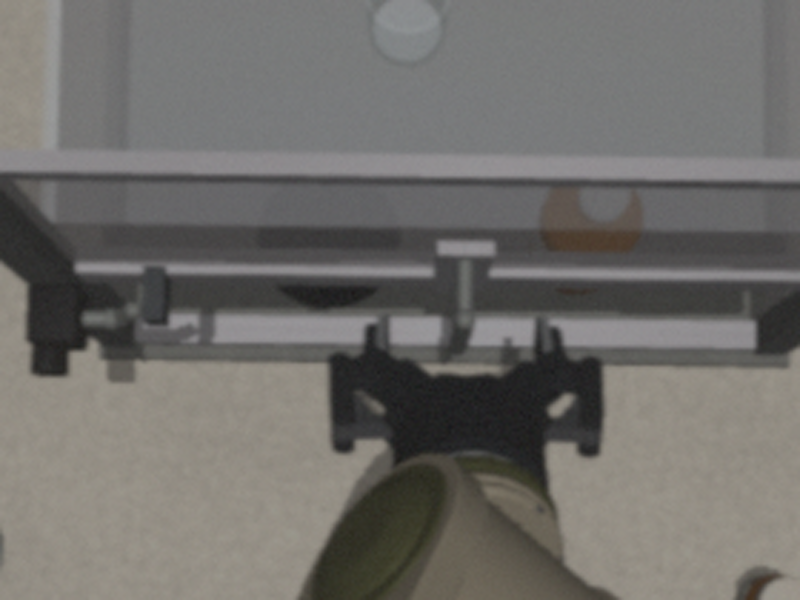

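Sash stays up with the fingers clear. Retracting along the tool axis.

```bash
python3 -m crank '{"dp":[[-1.3,0,1.5],[-1.3,0,1.5],[-1.3,0,1.5],[-1.3,0,1.5],[-1.2,0,1.5],[0,0,0],[0,0,0],[0,0,0],[0,0,0],[0,0,0]],"delta_rot":[[0,0,0],[0,0,0],[0,0,0],[0,0,0],[0,0,0],[0,-5,0],[0,0,5],[0,0,5],[0,0,5],[0,0,5]],"claw":[0,0,0,0,0,50,50,50,50,50]}'
python3 - <<'E'
from h import *
s=sense();print(s["joints"],s["force"])
p,_=capture("top");cv2.imwrite("pics/r2.png",p[:,:,::-1])
E
```

```text
time_s: 16.1
eef_pos: [498.8, -57.1, 331.5]
ee_rot: [-0.067, 0.909, 0.163, 0.377]
force: [0.3, 0.0, -0.2]
grip_width: 0.806
[-0.68641209 -0.11152091  1.90430545  0.78489092  1.04024854  0.2252633 ] [ 0.26898008  0.01023889 -0.24426096]
```

View pics/r2.png

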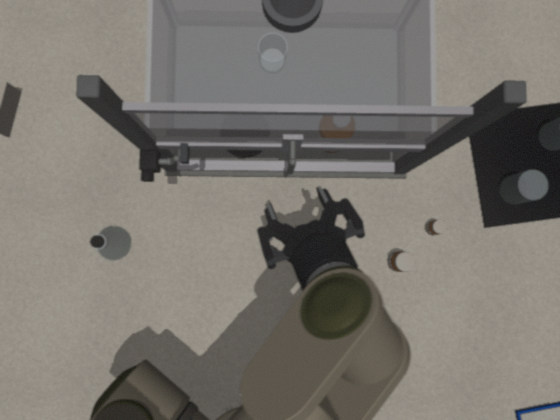

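The sash hangs by itself. Moving above the jar.

```bash
python3 -m crank '{"dp":[[-1.9,-3.2,0],[-1.9,-3.2,0],[-1.9,-3.2,0],[-1.9,-3.2,-1.5],[-1.9,-3.2,-1.5],[-2,-3.2,-2],[-2,-3.1,-2.5],[-2.1,-3.1,-2.5],[0,0,0],[0,0,0]],"delta_rot":[[0,0,0],[0,0,0],[0,0,0],[0,0,0],[0,0,0],[0,0,0],[0,0,0],[0,0,0],[0,0,0],[0,0,0]],"claw":[50,50,50,50,50,50,50,50,50,50]}'
python3 - <<'E'
from h import *
s=sense();print(s["joints"],s["dq"],s["force"])
p,_=capture("top");cv2.imwrite("pics/r3.png",p[:,:,::-1])
E
```

```text
time_s: 17.15
eef_pos: [342.8, -311.2, 231.0]
ee_rot: [-0.067, 0.91, 0.16, 0.377]
force: [0.7, -0.0, 0.5]
grip_width: 0.8
[-1.42275526  0.14547923  1.92288024  0.78812584  1.35521725 -0.49038191] [ 0.03206763 -0.03630949 -0.00141144  0.00326033  0.0062866  -0.00357258] [ 0.70923489 -0.01861126  0.52827479]
```

View pics/r3.png

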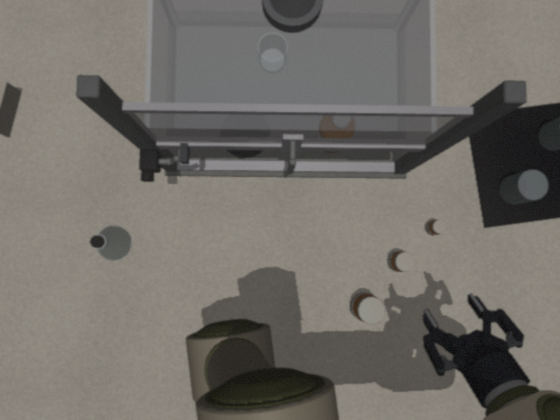

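```bash
python3 -m crank '{"dp":[[0,0,-3.4],[0,0,-3.4],[0,0,-3.4],[0,0,-3.2],[0,0,0],[0,0,0]],"delta_rot":[[0,0,0],[0,0,0],[0,0,0],[0,0,0],[0,0,0],[0,0,0]],"claw":[50,50,50,50,50,50]}'
python3 - <<'E'
from h import *
s=sense();print(s["joints"],s["force"])
p,_=capture("top");cv2.imwrite("pics/r4.png",cv2.resize(p[210:345,340:520],(800,600))[:,:,::-1])
p,_=capture("scene");cv2.imwrite("pics/r4s.png",cv2.resize(p[240:390,220:420],(800,600))[:,:,::-1])
E
```

```text
time_s: 17.8
eef_pos: [343.5, -310.9, 98.6]
ee_rot: [-0.066, 0.91, 0.161, 0.377]
force: [0.1, -0.3, -0.4]
grip_width: 0.807
[-1.42086371  0.38981903  2.04753708  0.88734721  1.10593772 -0.78352328] [ 0.1100553  -0.30290374 -0.41441523]
```

View pics/r4.png

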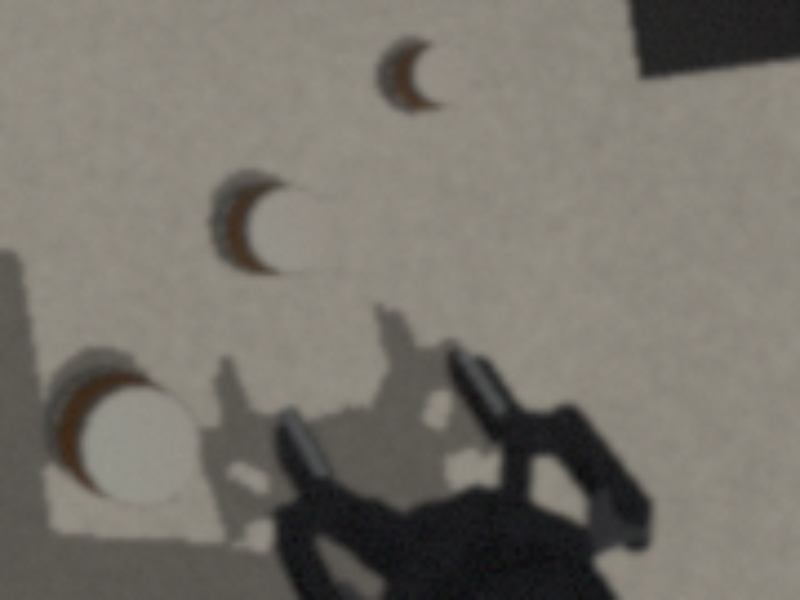

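View pics/r4s.png

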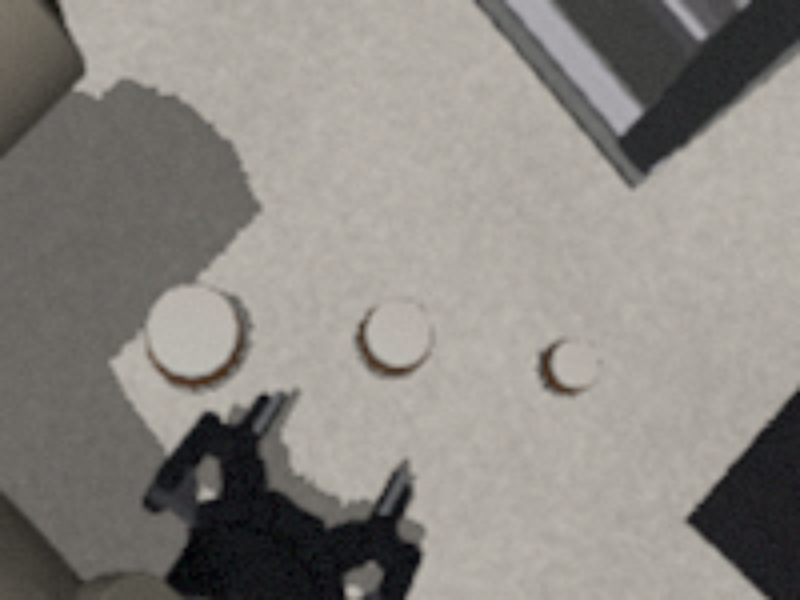

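The middle jar is ahead of the open fingers, cap at (318.8,323) in the scene view, consistent with (403,-289). Advancing along the tool axis.

```bash
python3 -m crank '{"dp":[[1.5,0.55,-1.65],[1.5,0.55,-1.65],[1.2,0.45,-1.35],[1.2,0.45,-1.35],[1.0,0.35,-1.1],[0.8,0.3,-0.9],[0,0,0],[0,0,0]],"delta_rot":[[0,0,0],[0,0,0],[0,0,0],[0,0,0],[0,0,0],[0,0,0],[0,0,0],[0,0,0]],"claw":[50,50,50,50,50,50,50,50]}'
python3 - <<'E'
from h import *
s=sense();print(s["joints"],s["force"])
p,_=capture("top");cv2.imwrite("pics/r5.png",cv2.resize(p[210:345,340:520],(800,600))[:,:,::-1])
p,_=capture("scene");cv2.imwrite("pics/r5s.png",cv2.resize(p[240:390,220:420],(800,600))[:,:,::-1])
E
```

```text
time_s: 18.7
eef_pos: [415.0, -284.9, 18.0]
ee_rot: [-0.066, 0.91, 0.161, 0.377]
force: [0.8, -0.0, 0.1]
grip_width: 0.802
[-1.23229846  0.59812777  2.03040615  1.1079473   0.91136709 -0.90357104] [ 0.78301021 -0.02340127  0.05688102]
```

View pics/r5.png

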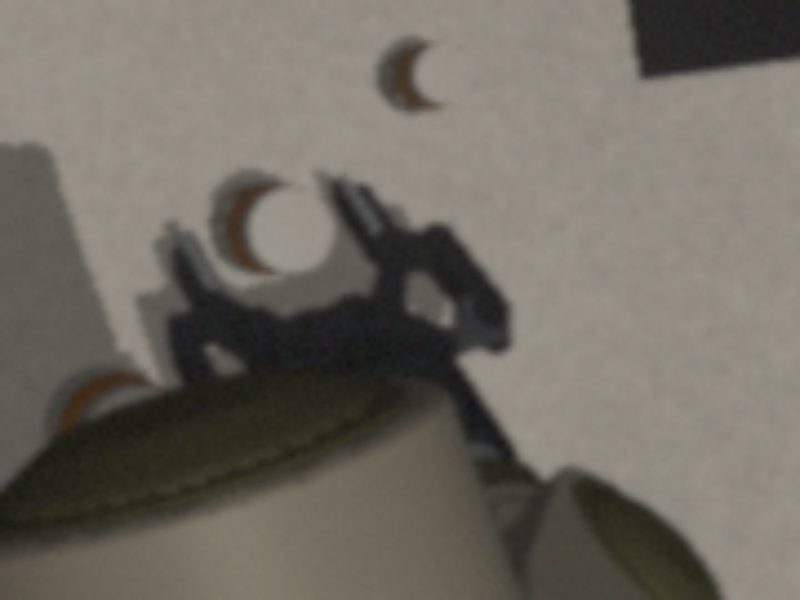

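View pics/r5s.png

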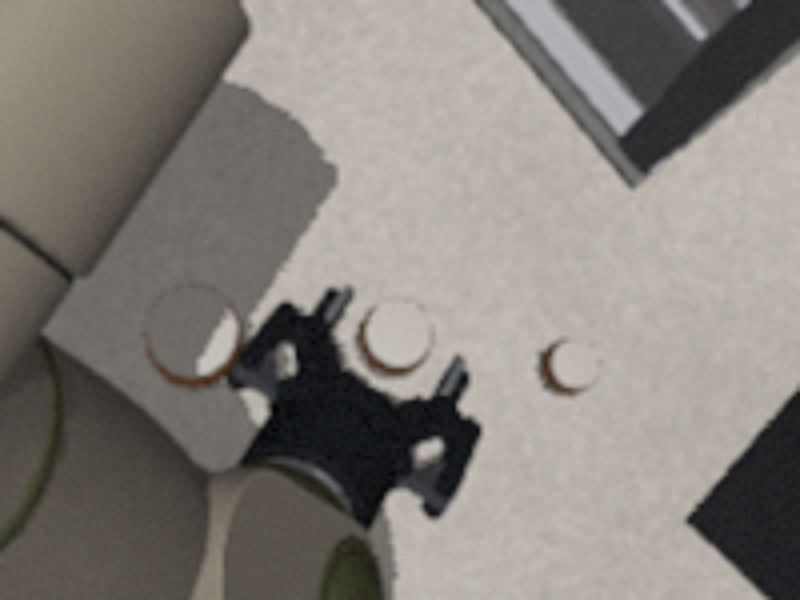

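Jar is between the fingers at (290,228) in the top crop. Moving 4 mm forward, then closing.

```bash
python3 -m crank '{"dp":[[0.4,0.15,0.1],[0,0,0],[0,0,0],[0,0,0],[0,0,0],[0,0,0],[0,0,0],[0,0,0]],"delta_rot":[[0,0,0],[0,0,0],[0,0,0],[0,0,0],[0,0,0],[0,0,0],[0,0,0],[0,0,0]],"claw":[50,150,255,255,255,255,255,255]}' 45
python3 - <<'E'
from h import *
s=sense();print(s["joints"],s["force"])
p,_=capture("top");cv2.imwrite("pics/r6.png",cv2.resize(p[210:345,340:520],(800,600))[:,:,::-1])
p,_=capture("scene");cv2.imwrite("pics/r6s.png",cv2.resize(p[240:390,220:420],(800,600))[:,:,::-1])
E
```

```text
time_s: 19.6
eef_pos: [419.0, -283.1, 18.7]
ee_rot: [-0.066, 0.91, 0.161, 0.377]
force: [-1.6, 0.6, 5.3]
grip_width: 0.474
[-1.22193599  0.59799367  2.02760912  1.11304853  0.90888567 -0.89641616] [-1.61457969  0.61149944  5.25924737]
```

View pics/r6.png

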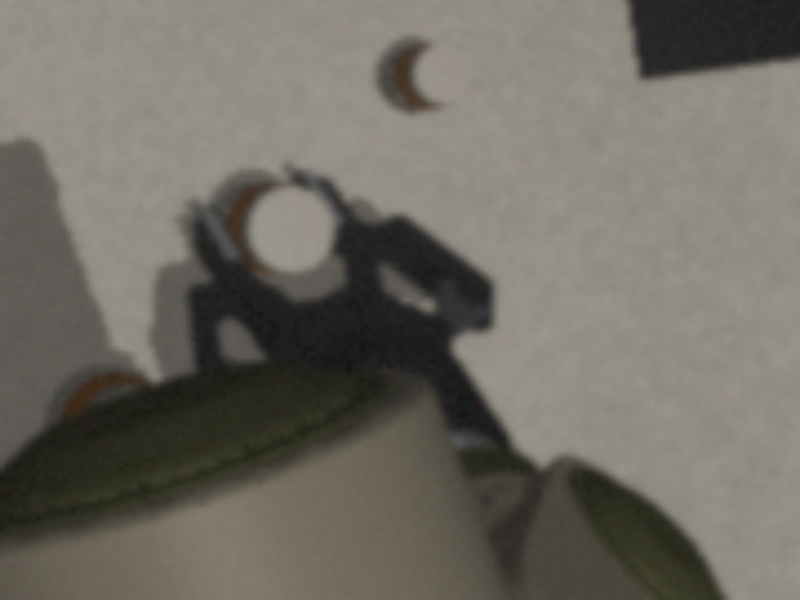

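View pics/r6s.png

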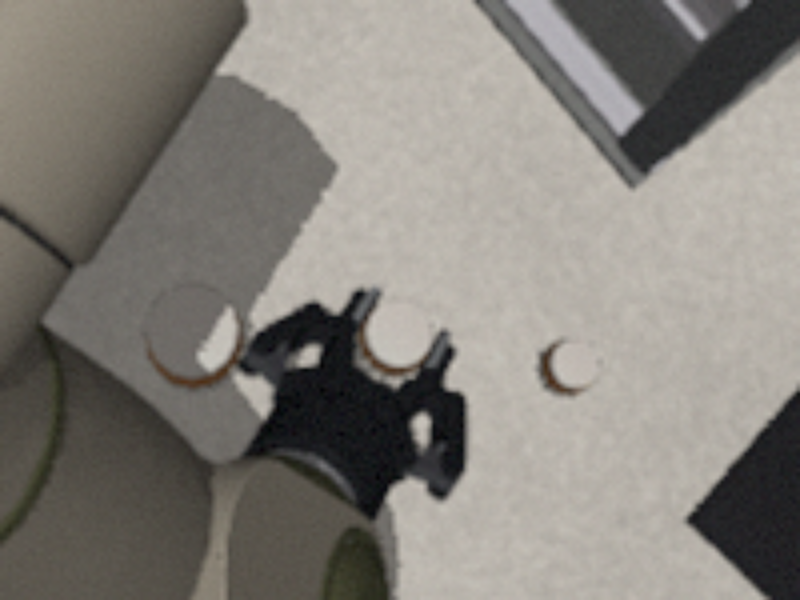

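Jar gripped: width 0.474 ≈ 40 mm, in place. Before reaching in, I'll estimate the wrist-centre geometry from the recorded joint/pose pairs to check clearance.

```bash
cat > kin.py <<'E'
import numpy as np
from scipy.spatial.transform import Rotation as Rn
S=[([-1.33241,.31337,1.49839],[233.83,-469.77,230.79],[0,.97346,.22885,0]),
([-.51161,.18081,2.19690],[505,-57.8,123.4],[0,.94,.001,.342]),
([-.43867,.44522,2.08175],[563.6,-59,54.8],[.001,.939,0,.343]),
([-.43445,.02930,1.81095],[562.7,-56.6,300.9],[0,.94,.001,.342]),
([-.43438,.12109,1.93910],[562.7,-56.6,220.1],[0,.94,.001,.342]),
([-.68641,-.11152,1.90431],[498.8,-57.1,331.5],[-.067,.909,.163,.377]),
([-1.42276,.14548,1.92288],[342.8,-311.2,231],[-.067,.91,.16,.377]),
([-1.42086,.38982,2.04754],[343.5,-310.9,98.6],[-.066,.91,.161,.377]),
([-1.2323,.59813,2.03041],[415,-284.9,18],[-.066,.91,.161,.377])]
A=[];b=[]
for j,p,q in S:
    c,s=np.cos(j[0]),np.sin(j[0]);t=j[1]+j[2]
    z=Rn.from_quat([q[1],q[2],q[3],q[0]]).apply([0,0,1])
    # unknown: L1,L2,e,off,d,L6,a
    rr=[np.sin(j[1]),np.sin(t),np.cos(t),0,0,0,1];zz=[np.cos(j[1]),np.cos(t),-np.sin(t),0,1,0,0]
    o=[0,0,0,1,0,0,0]
    for row,v,zc in (([c*r-s*k for r,k in zip(rr,o)],p[0],z[0]),([s*r+c*k for r,k in zip(rr,o)],p[1],z[1]),(zz,p[2],z[2])):
        row=list(row);row[5]=zc;A.append(row);b.append(v)
x,_,rk,_=np.linalg.lstsq(np.array(A),np.array(b),rcond=None)
if __name__=="__main__":
    print(x.round(1),rk,(np.array(A)@x-b).round(1))
E
python3 kin.py
```

```text
[4.378e+02 3.973e+02 3.850e+01 1.164e+02 2.017e+02 2.550e+02 2.000e-01] 7 [ 0.1 -0.   0.1  0.1 -0.1 -0.1  0.  -0.2  0.2  0.1  0.   0.  -0.   0.1
 -0.1 -0.   0.1 -0.1 -0.   0.1  0.   0.  -0.1 -0.1 -0.2  0.1  0. ]
```

```bash
cat > ik.py <<'E'
from kin import *
from scipy.optimize import least_squares
L1,L2,e,off,d,L6,a=x
def Rot(j,s=1): return (Rn.from_euler('z',j[0])*Rn.from_euler('y',j[1]+j[2])*Rn.from_euler('z',s*j[3])*Rn.from_euler('y',j[4])*Rn.from_euler('z',j[5]+np.pi/2))
def W(j):
    t=j[1]+j[2];r=a+L1*np.sin(j[1])+L2*np.sin(t)+e*np.cos(t);c,s=np.cos(j[0]),np.sin(j[0])
    E=np.array([c*(L1*np.sin(j[1]))-s*off,s*(L1*np.sin(j[1]))+c*off,d+L1*np.cos(j[1])])
    return np.array([c*r-s*off,s*r+c*off,d+L1*np.cos(j[1])+L2*np.cos(t)-e*np.sin(t)]),E
def fk(j): return W(j)[0]+Rot(j).apply([0,0,L6]),Rot(j)
def tool(head,lean):
    h,l=np.radians(head),np.radians(lean)
    z=np.array([np.sin(l)*np.cos(h),np.sin(l)*np.sin(h),-np.cos(l)]);y=np.array([np.sin(h),-np.cos(h),0]);
    return Rn.from_matrix(np.c_[np.cross(y,z),y,z])
def ik(p,R,q0):
    f=lambda q:np.r_[(fk(q)[0]-p)/100,(fk(q)[1]*R.inv()).as_rotvec()]
    r=least_squares(f,q0,bounds=([-2.94,-.97,.19,-1.23,.02,-2.88],[2.94,2.17,2.56,4.37,3.11,2.88]));return r.x,r.cost
E
python3 - <<'E'
from ik import *
np.set_printoptions(precision=2,suppress=True)
q=np.array([-1.2219,.598,2.0276,1.113,.9089,-.8964]);print(fk(q)[0],fk(q)[1].as_quat())
q0=np.array([-.43,.44,2.08,1.7,.28,-.48]);print(fk(q0)[0],fk(q0)[1].as_quat())
for h in(-15,0,15):
  s=q
  for p in((430,-200,300),(480,27,240),(590,27,120),(677,27,60),(677,27,33)):
    s,c=ik(np.array(p,float),tool(h,45),s);w,E=W(s);print(h,p,s,round(c,4),"wrist",w,"elbow",E)
E
```

```text
[ 418.87 -283.03   18.66] [ 0.91  0.16  0.38 -0.07]
[565.61 -54.43  58.34] [ 0.94  0.01  0.35 -0.  ]
-15 (430, -200, 300) [-0.94 -0.22  2.08  0.7   0.76  0.5 ] 0.0 wrist [ 255.8  -153.32  480.34] elbow [ 37.43 146.28 628.76]
-15 (480, 27, 240) [-0.14 -0.1   2.15 -0.27  0.32  1.91] 0.0 wrist [305.8   73.68 420.34] elbow [-26.02 121.35 637.33]
-15 (590, 27, 120) [-0.11  0.36  1.99 -1.2   0.11  2.88] 0.0004 wrist [420.18  71.14 305.35] elbow [165.46  99.01 611.58]
-15 (677, 27, 60) [-0.09  0.61  1.75 -1.19  0.11  2.88] 0.0011 wrist [511.05  69.55 249.15] elbow [261.35  92.69 559.87]
-15 (677, 27, 33) [-0.1   0.66  1.74 -1.19  0.1   2.88] 0.0032 wrist [517.01  66.85 227.9 ] elbow [278.59  89.96 547.36]
0 (430, -200, 300) [-1.05 -0.16  2.03  0.82  0.99  0.16] 0.0 wrist [ 249.66 -200.    480.34] elbow [ 65.51 119.45 633.69]
0 (480, 27, 240) [-0.31 -0.14  2.18  0.59  0.4   0.8 ] 0.0 wrist [299.66  27.   420.34] elbow [-21.01 128.81 635.45]
0 (590, 27, 120) [-0.22  0.34  2.04  1.63  0.16 -0.22] 0.0 wrist [409.66  27.   300.34] elbow [168.77  81.3  614.12]
0 (677, 27, 60) [-0.18  0.6   1.81  1.93  0.14 -0.5 ] 0.0 wrist [496.66  27.   240.34] elbow [264.77  69.66 562.57]
0 (677, 27, 33) [-0.18  0.66  1.82  2.26  0.17 -0.83] 0.0 wrist [496.66  27.   213.34] elbow [283.54  66.21 548.7 ]
15 (430, -200, 300) [-1.1  -0.07  1.95  0.83  1.21 -0.08] 0.0 wrist [ 255.8  -246.68  480.34] elbow [ 89.77  80.34 638.35]
15 (480, 27, 240) [-0.45 -0.12  2.17  0.88  0.65  0.25] 0.0 wrist [305.8  -19.68 420.34] elbow [  3.92 127.62 636.3 ]
15 (590, 27, 120) [-0.33  0.35  2.02  1.39  0.41 -0.25] 0.0 wrist [415.8  -19.68 300.34] elbow [180.48  61.12 612.64]
15 (677, 27, 60) [-0.27  0.61  1.79  1.5   0.37 -0.32] 0.0 wrist [502.8  -19.68 240.34] elbow [272.94  44.58 560.44]
15 (677, 27, 33) [-0.27  0.66  1.8   1.65  0.37 -0.48] 0.0 wrist [502.8  -19.68 213.34] elbow [290.99  39.53 546.59]
```

The fit is excellent (residual about 0.2 mm). Heading 10° inside the hood is reachable and clear of the handle. Lifting the jar.

```bash
python3 -m crank '{"dp":[[0,0,0.5],[0,0,1.5],[0,0,3],[0,0,3],[0,0,3],[0,0,3],[0,0,0]],"delta_rot":[[0,0,0],[0,0,0],[0,0,0],[0,0,0],[0,0,0],[0,0,0],[0,0,0]],"claw":[255,255,255,255,255,255,255]}'
python3 -m crank '{"dp":[[0.8,2,0],[0.8,3.3,0],[0.8,3.3,0],[0.8,3.3,0],[0.8,3.3,0],[0.8,3.3,0],[0.8,3.3,0],[0.8,3.3,0],[0.8,3.3,0],[0.8,2.9,0]],"delta_rot":[[0,0,-1],[0,0,-1],[0,0,-1],[0,0,-1],[0,0,-1],[0,0,-1],[0,0,-1],[0,0,-1],[0,0,-1],[0,0,-1]],"claw":[255,255,255,255,255,255,255,255,255,255]}'
python3 - <<'E'
from h import *
s=sense();print(s["joints"],s["dq"],s["force"])
for n in("top","scene"):
    p,_=capture(n);cv2.imwrite(f"pics/c1_{n}.png",cv2.resize(p[40:310,130:490],(800,600))[:,:,::-1])
E
```

```text
time_s: 20.4
eef_pos: [419.4, -284.1, 161.4]
ee_rot: [-0.063, 0.91, 0.162, 0.377]
force: [-0.1, -0.0, -1.8]
grip_width: 0.478
time_s: 21.4
eef_pos: [498.3, 31.6, 157.4]
ee_rot: [-0.033, 0.921, 0.081, 0.38]
force: [1.6, -0.0, -2.0]
grip_width: 0.476
[-0.36988882  0.08177713  2.24277458  1.29579399  0.38949331 -0.10943477] [ 1.08128716  0.1408842  -0.16323406  0.25800604 -0.87213222  0.65487029] [ 1.59030458 -0.00884129 -2.01621146]
```

View pics/c1_top.png

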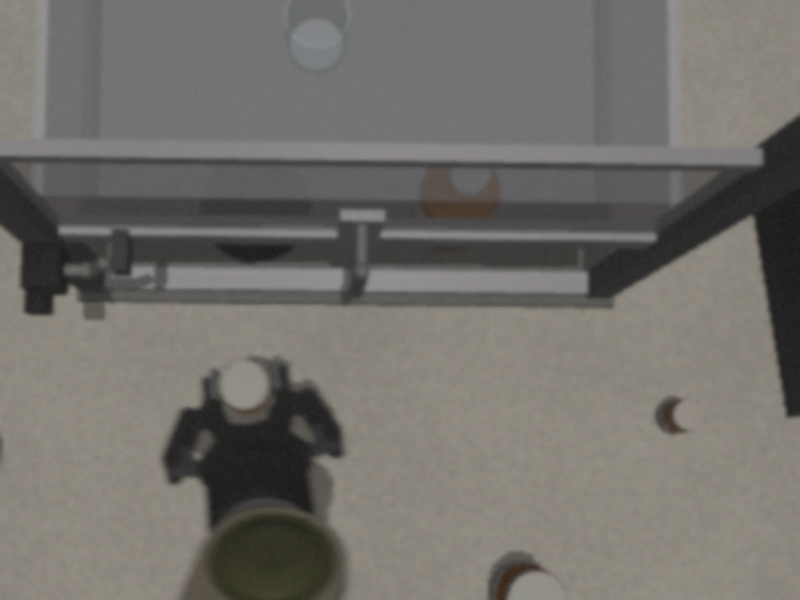

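View pics/c1_scene.png

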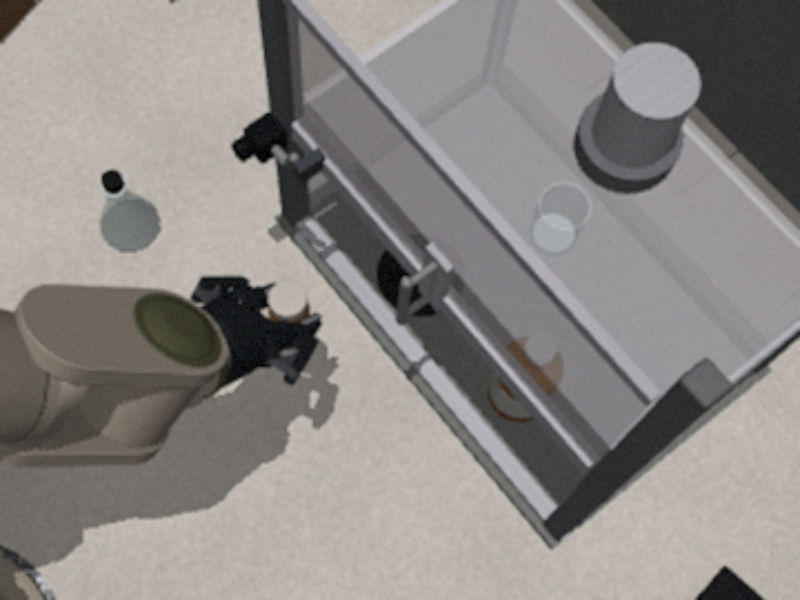

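Jar is held upright with the sash still up. Lowering in front of the opening.

```bash
python3 -m crank '{"dp":[[0.5,0,-2.5],[0.5,0,-2.5],[0.5,0,-2.5],[0.5,-0.1,-2.2],[0,0,0],[0,0,0]],"delta_rot":[[0,0,0],[0,0,0],[0,0,0],[0,0,0],[0,0,0],[0,0,0]],"claw":[255,255,255,255,255,255]}'
python3 - <<'E'
from h import *
s=sense();print(s["joints"],s["force"])
p,_=capture("top");cv2.imwrite("pics/c2_top.png",cv2.resize(p[40:310,130:490],(800,600))[:,:,::-1])
E
```

```text
time_s: 22.1
eef_pos: [518.4, 28.7, 62.1]
ee_rot: [-0.034, 0.921, 0.081, 0.381]
force: [0.4, 0.4, -0.3]
grip_width: 0.473
[-0.35631598  0.37710496  2.25782763  2.05610379  0.41663023 -0.91712211] [ 0.43831458  0.35804509 -0.29782907]
```

View pics/c2_top.png

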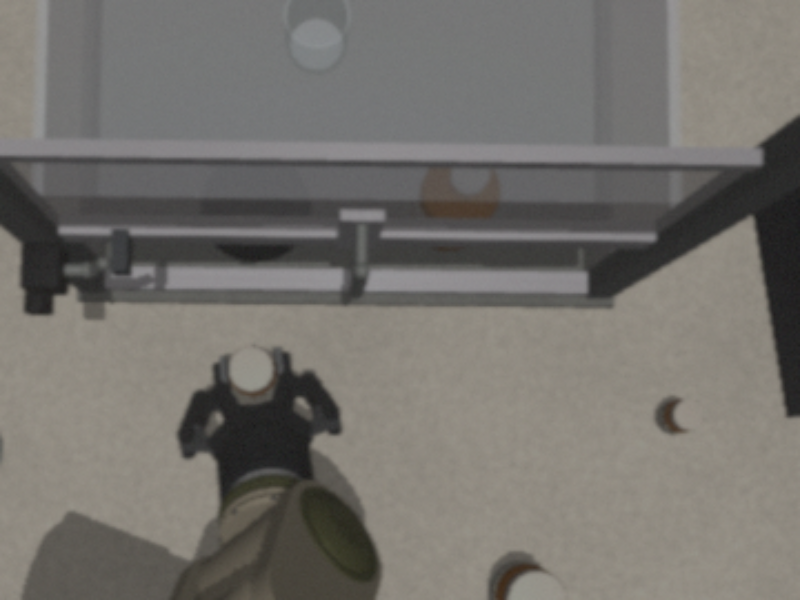

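```bash
python3 - <<'E'
from h import *
print(atz("top",(130+252/2.222,40+370/2.222),113.5))
print("expected",518.4-16.7,28.7-3)
print("left/right/front edge of mat", atz("top",(130+214/2.222,40+245/2.222),14))
E
```

```text
[500.12425439  23.16695392 113.5       ]
expected 501.7 25.7
left/right/front edge of mat [624.98259167  65.08769673  14.        ]
```

```bash
python3 -m crank '{"dp":[[1,0.05,-0.2],[2,0.05,0],[2,0.05,0],[2,0.05,0],[2,0.05,0],[0,0,0]],"delta_rot":[[0,0,0],[0,0,0],[0,0,0],[0,0,0],[0,0,0],[0,0,0]],"claw":[255,255,255,255,255,255]}'
python3 - <<'E'
from h import *
s=sense();print(s["joints"],s["dq"],s["force"])
for n in("top","scene"):
    p,_=capture(n);cv2.imwrite(f"pics/c3_{n}.png",cv2.resize(p[40:250,130:410],(800,600))[:,:,::-1])
E
```

```text
time_s: 22.75
eef_pos: [611.3, 31.4, 62.0]
ee_rot: [-0.033, 0.92, 0.082, 0.383]
force: [-0.1, 0.3, -0.8]
grip_width: 0.475
[-0.27187402  0.50618691  2.00121767  1.88279425  0.32734839 -0.65601104] [-0.00925802 -0.02101361  0.0869776   0.05603016  0.0116511  -0.07580647] [-0.07352007  0.2785501  -0.78357964]
```

View pics/c3_top.png

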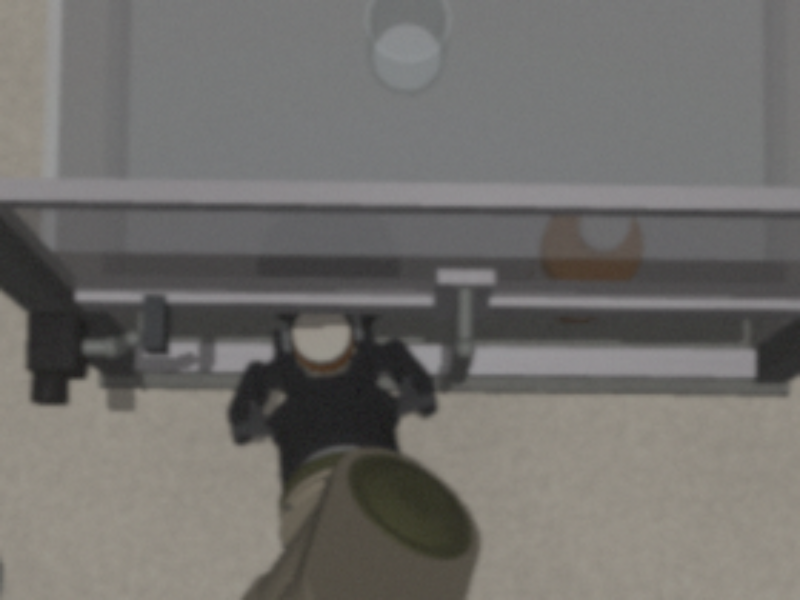

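View pics/c3_scene.png

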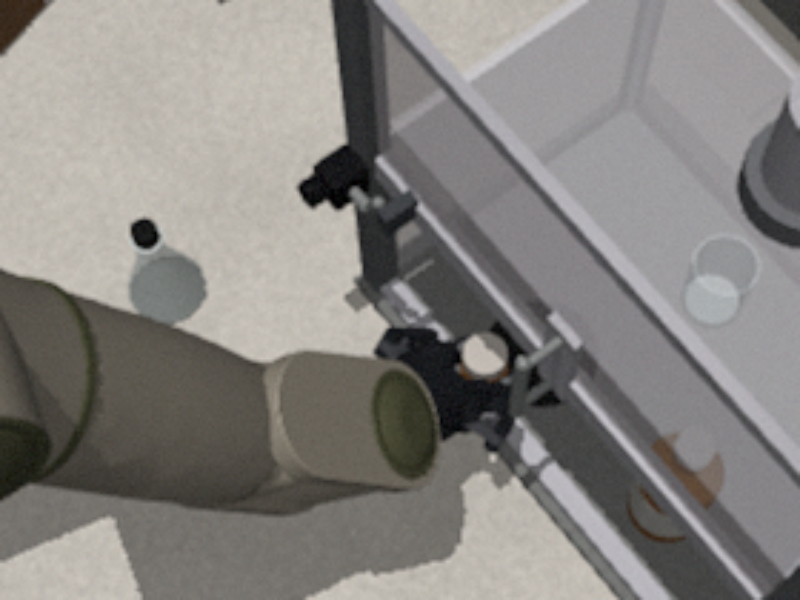

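The wrist housing (green cap at (412,500) in the crop) could come near the hanging handle. I'll compute its position for several headings before going deeper.

```bash
python3 - <<'E'
from ik import *
from h import proj
np.set_printoptions(precision=1,suppress=True)
def ax(q): return (Rn.from_euler('z',q[0])*Rn.from_euler('y',q[1]+q[2])*Rn.from_euler('z',q[3])).apply([0,1,0])
q=np.array([-0.27187402,0.50618691,2.00121767,1.88279425,0.32734839,-0.65601104])
w,_=W(q);A=ax(q);print("w",w,"axis",A)
for l in(-100,-80,-60,60,80,100): print(l,proj("top",w+l*A),proj("scene",w+l*A))
for h in(-10,-5,0,5,10,15,20,30):
  for z in(60,33):
    hh=np.radians(h);p=np.array([660+18*np.cos(hh),27+18*np.sin(hh),z])
    best=None
    s,c=ik(p,tool(h,45),q);w,_=W(s);A=ax(s);print(h,z,s.round(2),round(c,5),"w",w,"ends",w+75*A,w-75*A)
E
```

```text
w [432.8   0.2 241.7] axis [ 0.7 -0.5  0.6]
-100 (np.float64(224.15079422449904), np.float64(280.00299319574515)) (np.float64(211.0442858676297), np.float64(202.39654082272534))
-80 (np.float64(229.75771718017052), np.float64(272.5691974335235)) (np.float64(218.04565312505932), np.float64(200.69768132393412))
-60 (np.float64(235.48990129388235), np.float64(264.96932736045915)) (np.float64(225.18690700791564), np.float64(198.96487878036))
60 (np.float64(272.76544114674016), np.float64(215.5485037851308)) (np.float64(271.22179231188517), np.float64(187.7946602646232))
80 (np.float64(279.50500839999955), np.float64(206.61302047591033)) (np.float64(279.47114776762703), np.float64(185.79298039844832))
100 (np.float64(286.4099156683054), np.float64(197.45832532573982)) (np.float64(287.89964116284426), np.float64(183.74783328096646))
-10 60 [-0.1  0.6  1.8  3.8  0.1 -2.2] 0.0 w [500.1  55.2 240.3] ends [459.5  -0.1 210. ] [540.7 110.5 270.7]
-10 33 [-0.1  0.7  1.8  3.5  0.1 -1.9] 0.0 w [500.1  55.2 213.3] ends [472.6 -12.9 198. ] [527.7 123.2 228.7]
-5 60 [-0.1  0.6  1.8  2.4  0.1 -0.9] 0.0
[... 780 characters left out ...]
] ends [551.7 -30.8 259. ] [448.5  28.4 167.7]
15 60 [-0.3  0.6  1.8  1.5  0.4 -0.3] 0.0 w [503.2 -15.  240.3] ends [557.9 -24.8 290.7] [448.5  -5.2 190. ]
15 33 [-0.3  0.7  1.8  1.7  0.4 -0.5] 0.0 w [503.2 -15.  213.3] ends [557.6 -36.5 260.3] [448.8   6.4 166.4]
20 60 [-0.3  0.6  1.8  1.4  0.4 -0.3] 0.0 w [507.4 -28.5 240.3] ends [562.8 -33.6 290.7] [452.1 -23.4 190. ]
20 33 [-0.3  0.7  1.8  1.6  0.4 -0.5] 0.0 w [507.4 -28.5 213.3] ends [563.5 -43.3 261. ] [451.4 -13.8 165.7]
30 60 [-0.3  0.6  1.7  1.3  0.6 -0.3] 0.0 w [519.4 -54.2 240.3] ends [575.3 -51.  290.3] [463.6 -57.3 190.4]
30 33 [-0.3  0.7  1.7  1.4  0.6 -0.4] 0.0 w [519.4 -54.2 213.3] ends [576.9 -57.8 261.3] [461.9 -50.5 165.4]
```

```bash
python3 - <<'E'
from ik import *
np.set_printoptions(precision=2,suppress=True)
def ax(q): return (Rn.from_euler('z',q[0])*Rn.from_euler('y',q[1]+q[2])*Rn.from_euler('z',q[3])).apply([0,1,0])
q=np.array([-0.27187402,0.50618691,2.00121767,1.88279425,0.32734839,-0.65601104])
hb=np.array([550,-57.]);
def gap(s):
    w,_=W(s);A=ax(s);m=1e9
    B=np.cross(A,[0,0,1]);B/=np.linalg.norm(B);C=np.cross(A,B)
    for l in np.linspace(-65,65,14):
        for t in np.linspace(0,6.28,40):
            P=w+l*A+50*(np.cos(t)*B+np.sin(t)*C)
            dz=max(0,221-P[2]);m=min(m,np.hypot(np.hypot(*(P[:2]-hb))-6,dz))
    return m
s=q
for h in(10,6,3,0,-3):
    s,c=ik(np.array([611,31.5,62.]),tool(h,45),s);print("rot",h,s,round(c,5),gap(s))
for x in(620,630,640,650,660,670,678):
    s,c=ik(np.array([x,29-(x-611)/20,60.]),tool(-3,45),s);print(x,s,round(c,5),gap(s))
for z in(50,40,33):
    s,c=ik(np.array([678,26,z]),tool(-3,45),s);print(z,s,round(c,5),gap(s))
E
```

```text
rot 10 [-0.27  0.51  2.    1.86  0.32 -0.64] 0.0 42.0681877352254
rot 6 [-0.24  0.5   2.    2.02  0.27 -0.71] 0.0 49.56731409459708
rot 3 [-0.22  0.5   2.    2.17  0.23 -0.8 ] 0.0 55.20606884070309
rot 0 [-0.2   0.5   2.    2.35  0.2  -0.93] 0.0 60.668512296242895
rot -3 [-0.18  0.5   2.    2.59  0.17 -1.12] 0.0 66.20522556068094
620 [-0.18  0.52  1.98  2.56  0.16 -1.08] 0.0 57.497398539200404
630 [-0.18  0.54  1.95  2.52  0.15 -1.04] 0.0 50.00459831660112
640 [-0.17  0.55  1.92  2.47  0.14 -0.99] 0.0 42.88581474219877
650 [-0.17  0.56  1.89  2.41  0.13 -0.92] 0.0 36.12335769519752
660 [-0.17  0.58  1.86  2.33  0.11 -0.85] 0.0 29.470833552933577
670 [-0.17  0.59  1.83  2.24  0.1  -0.75] 0.0 23.124746956344804
678 [-0.17  0.6   1.81  2.14  0.09 -0.65] 0.0 17.869482734093182
50 [-0.16  0.62  1.81  2.32  0.11 -0.83] 0.0 19.611134572033787
40 [-0.16  0.64  1.81  2.44  0.12 -0.96] 0.0 27.655761319412694
33 [-0.16  0.66  1.81  2.51  0.13 -1.03] 0.0 33.688506076661355
```

A heading of -3° keeps an 18 mm or larger gap to the handle. Rotating first, then entering.

```bash
python3 -m crank '{"dp":[[0,0,-0.1],[0,0,-0.1],[0,-0.1,-0.1],[0,-0.1,0],[0,0,0],[0,0,0]],"delta_rot":[[0,0,-3],[0,0,-3],[0,0,-3],[0,0,-4],[0,0,0],[0,0,0]],"claw":[255,255,255,255,255,255]}'
python3 - <<'E'
from ik import *
from rig import *
s=sense();print(s["joints"],s["dq"],s["force"]); R=Rn.from_quat(np.array(s["ee_rot"])[[1,2,3,0]]).as_matrix();print(R[:,2],R[:,1])
E
```

```text
time_s: 23.45
eef_pos: [608.8, 29.7, 57.8]
ee_rot: [0.007, 0.923, -0.015, 0.384]
force: [-0.8, 0.6, -1.1]
grip_width: 0.473
[-0.19019666  0.51046871  2.01143988  2.54053621  0.19514134 -1.09146559] [-0.00825955  0.00533134 -0.00710434 -0.00694952 -0.00115434 -0.00012316] [-0.81443738  0.57047917 -1.05821843]
[ 0.70804941 -0.0246465  -0.70573265] [-0.03288106 -0.99945744  0.00191533]
```

```bash
python3 -m crank '{"dp":[[1,0,-0.1],[1,0,0],[1,-0.1,-0.1],[1,-0.1,-0.2],[1,-0.1,-0.3],[1,-0.1,-0.3],[0.9,0,-0.2],[0,0,0],[0,0,0]],"delta_rot":[[0,0,0],[0,0,0],[0,0,0],[0,0,0],[0,0,0],[0,0,0],[0,0,0],[0,0,0],[0,0,0]],"claw":[255,255,255,255,255,255,255,255,255]}'
python3 - <<'E'
from h import *
s=sense();print(s["joints"],s["dq"],s["force"])
for n in("top","scene"):
    p,_=capture(n);cv2.imwrite(f"pics/c5_{n}.png",cv2.resize(p[80:200,170:330],(800,600))[:,:,::-1])
E
```

```text
time_s: 24.35
eef_pos: [678.2, 25.3, 45.5]
ee_rot: [0.007, 0.923, -0.016, 0.383]
force: [-0.5, -0.4, -1.0]
grip_width: 0.48
[-0.17143335  0.63203354  1.81204773  2.29695551  0.12775175 -0.8280765 ] [ 0.00258484 -0.01077715  0.01493545  0.01369352  0.00010887 -0.00964247] [-0.49936656 -0.40689033 -1.04101519]
```

View pics/c5_top.png

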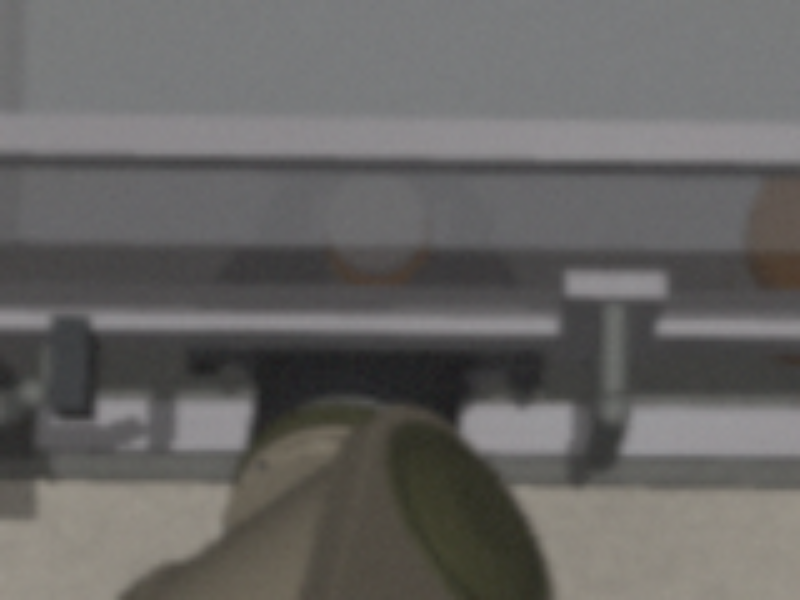

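View pics/c5_scene.png

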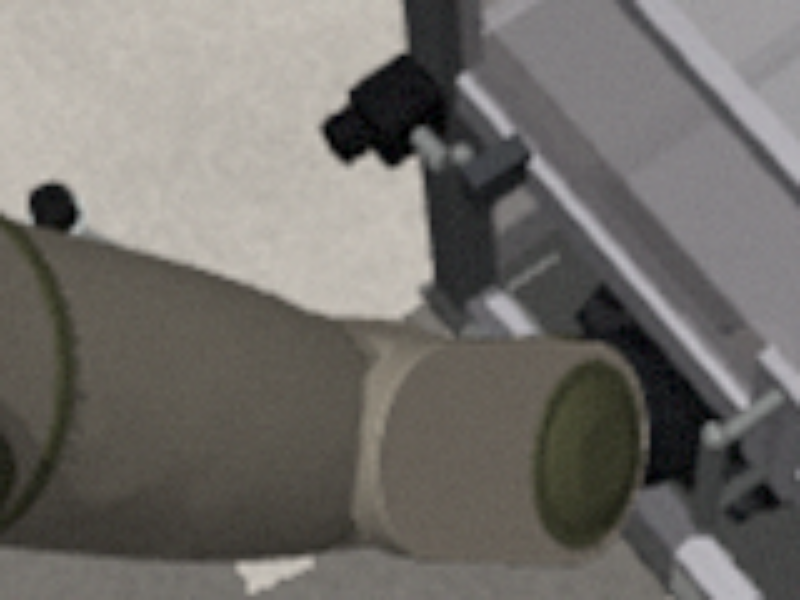

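```bash
python3 - <<'E'
from h import *
print("jar",atz("top",(245.6,124),96.8)); print("mat",atz("top",(245.2,133.4),14))
E
```

```text
jar [660.37047673  22.88547673  96.8       ]
mat [660.99844116  26.85846949  14.        ]
```

```bash
python3 -m crank '{"dp":[[0,0.35,-0.3],[0,0,-0.4],[0,0,-0.3],[0,0,-0.1],[0,0,0]],"delta_rot":[[0,0,0],[0,0,0],[0,0,0],[0,0,0],[0,0,0]],"claw":[255,255,255,255,255]}'
python3 -m crank '{"dp":[[0,0,-0.1],[0,0,0]],"delta_rot":[[0,0,0],[0,0,0]],"claw":[255,255]}'|grep -E "eef|force"
python3 -m crank '{"dp":[[0,0,-0.1],[0,0,0]],"delta_rot":[[0,0,0],[0,0,0]],"claw":[255,255]}'|grep -E "eef|force"
```

```text
time_s: 24.95
eef_pos: [678.0, 29.0, 34.7]
ee_rot: [0.007, 0.923, -0.016, 0.383]
force: [0.7, 0.4, -0.5]
grip_width: 0.477
eef_pos: [678.1, 29.0, 33.7]
force: [0.0, 0.5, -1.2]
eef_pos: [678.3, 29.0, 32.8]
force: [0.1, 0.3, -0.4]
```

```bash
python3 -m crank '{"dp":[[0,0,-0.1],[0,0,0]],"delta_rot":[[0,0,0],[0,0,0]],"claw":[255,255]}'|grep -E "eef|force"
python3 -c "
from rig import *
s=sense();print(s['force'],s['wrist_torque'])"
```

```text
eef_pos: [678.7, 29.0, 32.7]
force: [-4.5, -0.0, 8.1]
[-4.48337317 -0.02850344  8.09222049] [-4.15921201e-05  1.87591570e-01 -4.97397948e-02]
```

Jar is seated on the mat at TCP z 32.7, pushing 8 N. Unloading slightly, then releasing.

```bash
python3 -m crank '{"dp":[[0,0,0.08],[0,0,0],[0,0,0],[0,0,0],[0,0,0],[0,0,0]],"delta_rot":[[0,0,0],[0,0,0],[0,0,0],[0,0,0],[0,0,0],[0,0,0]],"claw":[255,255,180,100,40,40]}' 20
python3 - <<'E'
from h import *
s=sense();print(s["force"],s["grip_width"])
for n in("top",):
    p,_=capture(n);cv2.imwrite(f"pics/c6_{n}.png",cv2.resize(p[80:200,170:330],(800,600))[:,:,::-1])
E
```

```text
time_s: 26.15
eef_pos: [678.1, 29.1, 32.3]
ee_rot: [0.007, 0.923, -0.016, 0.383]
force: [-0.1, 0.9, 0.0]
grip_width: 0.848
[-0.14833945  0.94800133  0.03175766] 0.848290525156117
```

View pics/c6_top.png

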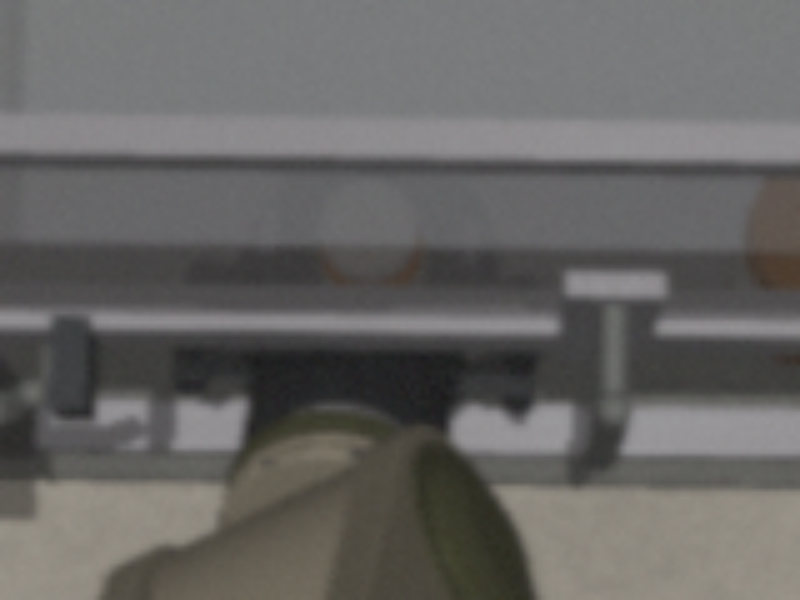

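Jar is upright on the mat, cap at (370,228). Retracting along the tool axis.

```bash
python3 -m crank '{"dp":[[-1,0,1],[-1.5,0.05,1.5],[-1.5,0.05,1.5],[-2,0.05,2],[-2,0.05,2],[-2.5,0,1.5],[-2.5,0,1],[-2.5,0,0],[0,0,0]],"delta_rot":[[0,0,0],[0,0,0],[0,0,0],[0,0,0],[0,0,0],[0,0,0],[0,0,0],[0,0,0],[0,0,0]],"claw":[40,40,40,40,40,40,40,40,40]}'
python3 - <<'E'
from h import *
s=sense();print(s["joints"],s["force"],s["grip_width"])
for n in("top","scene"):
    p,_=capture(n);cv2.imwrite(f"pics/c7_{n}.png",cv2.resize(p[60:240,130:370],(800,600))[:,:,::-1])
E
```

```text
time_s: 27.1
eef_pos: [523.8, 31.4, 134.9]
ee_rot: [0.007, 0.924, -0.016, 0.383]
force: [0.4, -0.1, 0.4]
grip_width: 0.844
[-0.23376258  0.18871535  2.20197709  1.75287989  0.14201318 -0.32571804] [ 0.40553902 -0.14579762  0.43866453] 0.8439131815443675
```

View pics/c7_top.png

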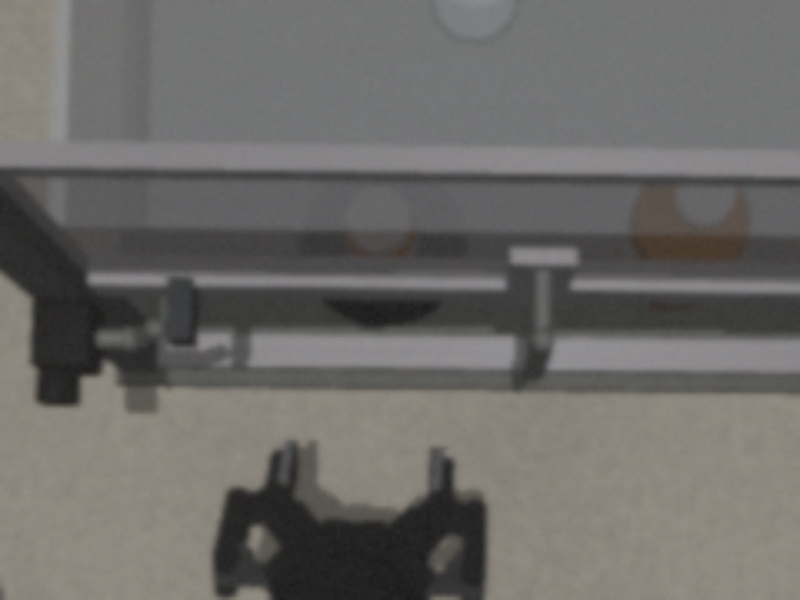

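View pics/c7_scene.png

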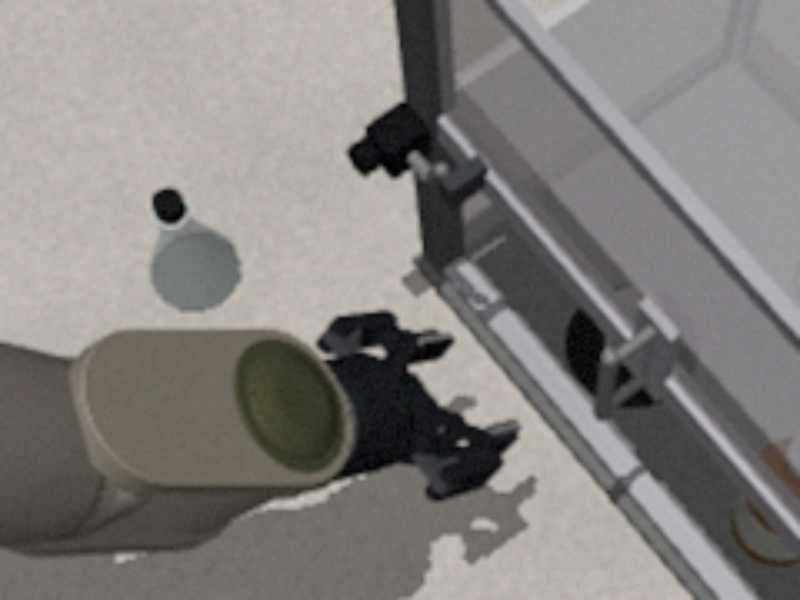

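Jar is on the mat and the sash still hangs. Going back to the pre-grasp pose for the handle.

```bash
python3 -m crank '{"dp":[[-2,0,2],[-2,0,2],[-2,0,2],[0.5,-1.3,2],[0.5,-1.3,2],[0.5,-1.3,2],[0.5,-1.3,2],[0.5,-1.3,2],[0.5,-1.3,2],[0.5,-1.05,1.7]],"delta_rot":[[0,2.5,0],[0,2.5,0],[0,0,1.9],[0,0,0],[0,0,0],[0,0,0],[0,0,0],[0,0,0],[0,0,0],[0,0,0]],"claw":[0,0,0,0,0,0,0,0,0,0]}' 70
python3 -m crank '{"dp":[[0,0,0],[0,0,0]],"delta_rot":[[0,0,0],[0,0,0]],"claw":[0,0]}'
python3 - <<'E'
from h import *
print("jar",atz("top",(244,125.4),84))
s=sense();print(s["joints"],s["dq"],s["force"])
for n in("top","scene"):
    p,_=capture(n);cv2.imwrite(f"pics/d1_{n}.png",cv2.resize(p[60:240,130:370],(800,600))[:,:,::-1])
E
```

```text
time_s: 28.2
eef_pos: [533.9, -53.5, 306.1]
ee_rot: [-0.008, 0.926, 0.003, 0.377]
force: [-0.2, 0.2, 0.3]
grip_width: 0.999
time_s: 28.4
eef_pos: [533.0, -52.2, 303.9]
ee_rot: [-0.008, 0.926, 0.003, 0.376]
force: [1.1, 0.1, 0.4]
grip_width: 1.003
jar [660.70788776  26.47783805  84.        ]
[-0.48791109 -0.06616458  1.93059299  0.59129934  0.6614853   0.71865427] [ 0.0081628  -0.00029769  0.02888985  0.00460853  0.0005547  -0.00272343] [1.06320853 0.08289811 0.3661365 ]
```

View pics/d1_top.png

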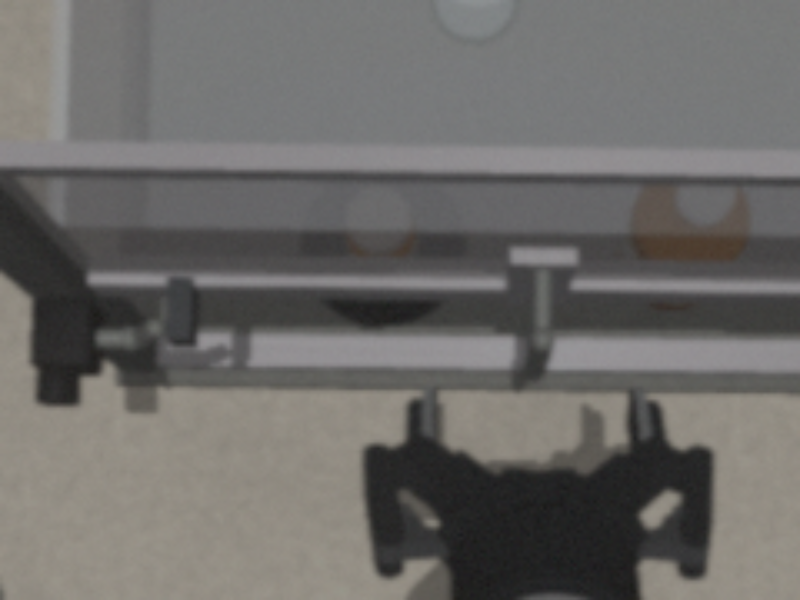

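Jar measures (660.7, 26.5) against the mat centre (661, 27). Some rows were speed-limited, so I'm correcting the pose.

```bash
python3 -m crank '{"dp":[[-0.5,-0.25,-0.1],[-0.4,-0.2,-0.1],[0,0,0],[0,0,0]],"delta_rot":[[0,2,0],[0,2.2,0],[0,0,-1],[0,0,0]],"claw":[0,0,0,0]}'
python3 - <<'E'
from ik import *
from rig import *
s=sense();R=Rn.from_quat(np.array(s["ee_rot"])[[1,2,3,0]]).as_matrix();print(s["eef_pos"],R[:,2],R[:,1])
E
```

```text
time_s: 28.9
eef_pos: [523.7, -56.2, 302.0]
ee_rot: [-0.006, 0.94, -0.005, 0.342]
force: [0.9, -0.3, -0.5]
grip_width: 1.001
[523.73403786 -56.18201323 301.97805052] [ 0.6432113   0.00698289 -0.76565689] [-0.00589787 -0.99988357 -0.01407373]
```

Now advance onto the handle: +39 mm in x, -46 mm in z.

```bash
python3 -m crank '{"dp":[[1,0,-1.2],[1,0,-1.2],[1,0,-1.2],[0.9,0,-1.0],[0,0,0],[0,0,0]],"delta_rot":[[0,0,0],[0,0,0],[0,0,0],[0,0,0],[0,0,0],[0,0,0]],"claw":[0,0,0,0,0,0]}'
python3 - <<'E'
from h import *
s=sense();print(s["joints"],s["force"])
for n in("top","scene"):
    p,_=capture(n);cv2.imwrite(f"pics/d2_{n}.png",cv2.resize(p[100:220,210:370],(800,600))[:,:,::-1])
E
```

```text
time_s: 29.5
eef_pos: [562.7, -56.5, 256.5]
ee_rot: [-0.006, 0.94, -0.005, 0.342]
force: [-0.1, -0.2, 0.3]
grip_width: 1.0
[-0.43823073  0.0742361   1.88614461  0.51986914  0.59699422  0.79704375] [-0.08289757 -0.23988962  0.34670313]
```

View pics/d2_top.png

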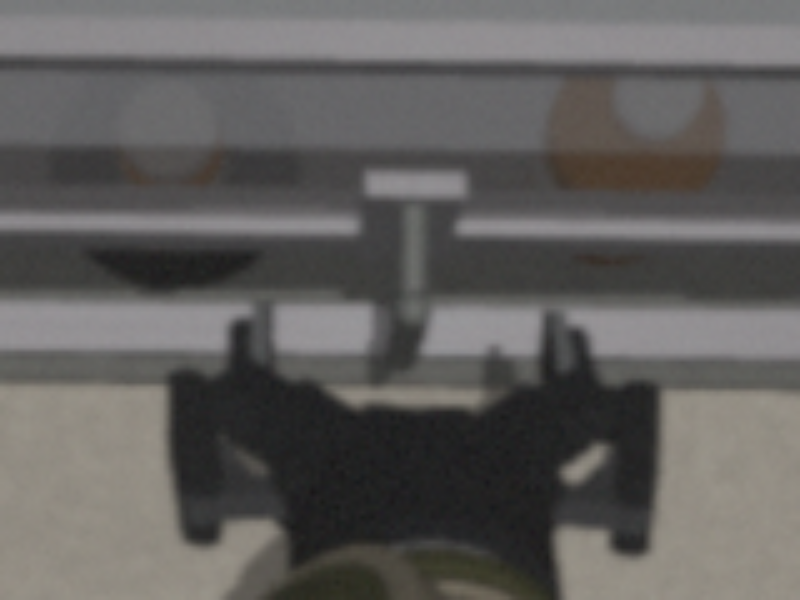

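View pics/d2_scene.png

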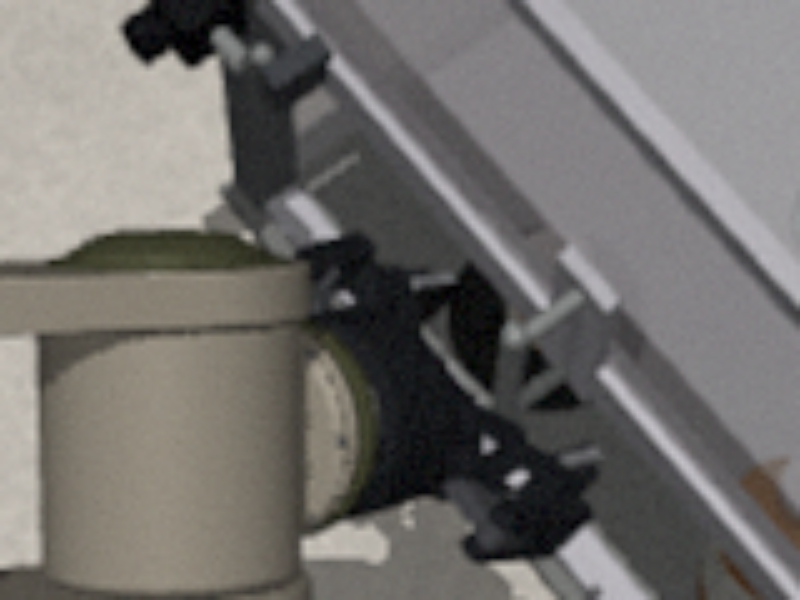

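The handle is between the fingers: bar at (408,330) in the top crop, gap 262–553. Closing.

```bash
python3 -m crank '{"dp":[[0,0,0],[0,0,0],[0,0,0],[0,0,0],[0,0,0],[0,0,0],[0,0,0],[0,0,0],[0,0,0]],"delta_rot":[[0,0,0],[0,0,0],[0,0,0],[0,0,0],[0,0,0],[0,0,0],[0,0,0],[0,0,0],[0,0,0]],"claw":[150,255,255,255,255,255,255,255,255]}' 90
python3 - <<'E'
from h import *
s=sense();print(s["joints"],s["force"])
p,_=capture("top");cv2.imwrite(f"pics/d3_top.png",cv2.resize(p[100:220,210:370],(800,600))[:,:,::-1])
E
```

```text
time_s: 30.5
eef_pos: [562.8, -56.5, 256.6]
ee_rot: [-0.005, 0.94, -0.005, 0.342]
force: [-2.0, 5.3, -1.0]
grip_width: 0.102
[-0.43803182  0.07440025  1.88590529  0.51973807  0.5969542   0.79708915] [-1.98046633  5.33673249 -1.01116126]
```

View pics/d3_top.png

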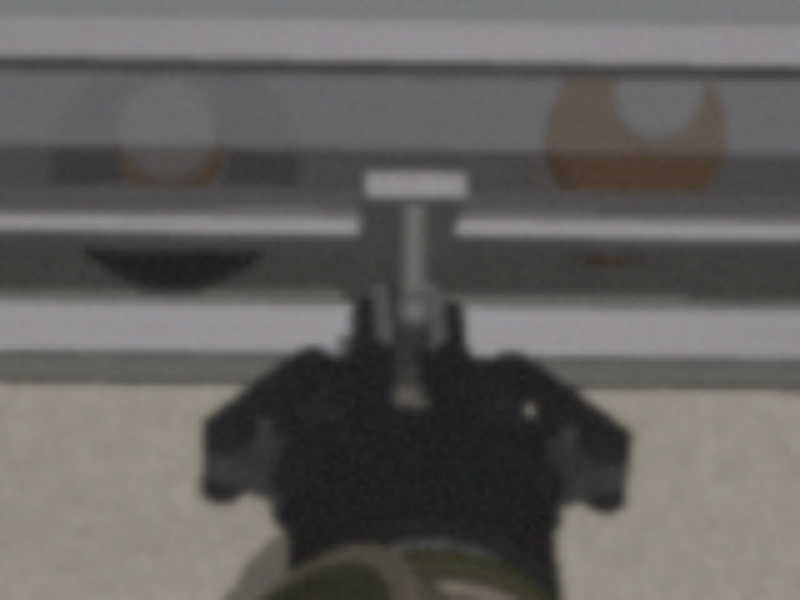

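Gripped. Pressing down slowly past the catch.

```bash
python3 -m crank '{"dp":[[0,0,-0.1],[0,0,-0.1],[0,0,-0.1],[0,0,-0.1],[0,0,-0.1],[0,0,-0.1],[0,0,0]],"delta_rot":[[0,0,0],[0,0,0],[0,0,0],[0,0,0],[0,0,0],[0,0,0],[0,0,0]],"claw":[255,255,255,255,255,255,255]}'
python3 -m crank '{"dp":[[0,0,-0.1],[0,0,-0.1],[0,0,-0.1],[0,0,-0.1],[0,0,0]],"delta_rot":[[0,0,0],[0,0,0],[0,0,0],[0,0,0],[0,0,0]],"claw":[255,255,255,255,255]}'
```

```text
time_s: 31.25
eef_pos: [562.7, -56.4, 249.6]
ee_rot: [-0.006, 0.94, -0.005, 0.342]
force: [7.3, 5.3, -8.5]
grip_width: 0.101
time_s: 31.75
eef_pos: [562.7, -56.5, 245.9]
ee_rot: [-0.006, 0.94, -0.005, 0.342]
force: [5.2, 5.6, -6.2]
grip_width: 0.103
```

Past the catch, and the hand now carries the sash. Lowering at a moderate speed.

```bash
python3 -m crank '{"dp":[[0,0,-0.7],[0,0,-1.3],[0,0,-1.5],[0,0,-1.5],[0,0,-1.5],[0,0,-1.5],[0,0,-1.5],[0,0,-1.5],[0,0,-1.3],[0,0,-0.7]],"delta_rot":[[0,0,0],[0,0,0],[0,0,0],[0,0,0],[0,0,0],[0,0,0],[0,0,0],[0,0,0],[0,0,0],[0,0,0]],"claw":[255,255,255,255,255,255,255,255,255,255]}'
python3 - <<'E'
from h import *
s=sense();print(s["joints"],s["force"])
p,_=capture("scene");cv2.imwrite(f"pics/d4.png",cv2.resize(p[60:270,180:460],(800,600))[:,:,::-1])
E
```

```text
time_s: 32.75
eef_pos: [562.8, -56.5, 115.5]
ee_rot: [-0.006, 0.94, -0.005, 0.342]
force: [2.6, 6.5, -3.0]
grip_width: 0.101
[-0.43799906  0.30628263  2.05024639  1.12961481  0.31380366  0.12908464] [ 2.6352693   6.47544358 -2.97733569]
```

View pics/d4.png

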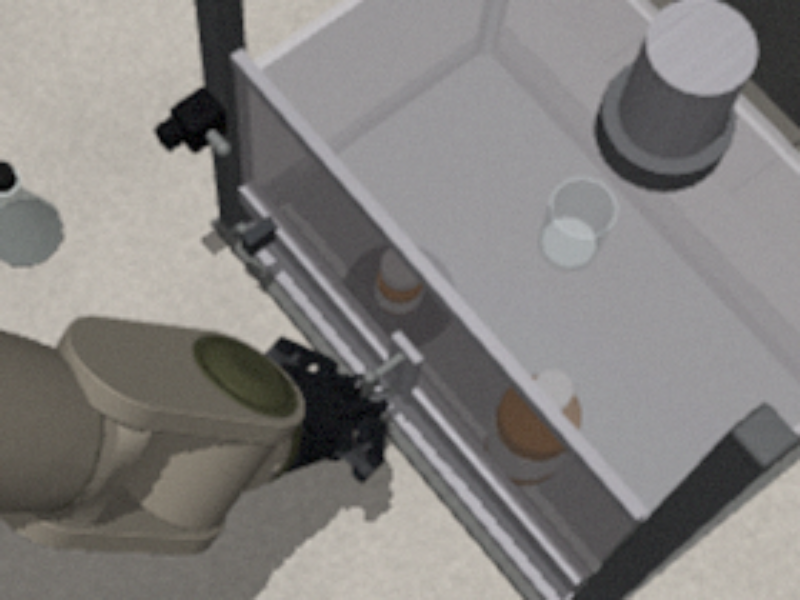

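Sash is coming down and the jar stands on the mat. Continuing to the sill.

```bash
python3 -m crank '{"dp":[[0,0,-0.9],[0,0,-1],[0,0,-1],[0,0,-1],[0,0,-0.8],[0,0,-0.5],[0,0,-0.3],[0,0,-0.2],[0,0,0]],"delta_rot":[[0,0,0],[0,0,0],[0,0,0],[0,0,0],[0,0,0],[0,0,0],[0,0,0],[0,0,0],[0,0,0]],"claw":[255,255,255,255,255,255,255,255,255]}'
python3 -m crank '{"dp":[[0,0,-0.1],[0,0,-0.1],[0,0,0]],"delta_rot":[[0,0,0],[0,0,0],[0,0,0]],"claw":[255,255,255]}'
```

```text
time_s: 33.7
eef_pos: [562.8, -56.4, 59.0]
ee_rot: [-0.006, 0.94, -0.005, 0.342]
force: [2.7, 5.2, -4.9]
grip_width: 0.1
time_s: 34.0
eef_pos: [562.8, -56.4, 57.2]
ee_rot: [-0.005, 0.94, -0.005, 0.342]
force: [2.7, 4.1, -4.8]
grip_width: 0.101
```

```bash
python3 -m crank '{"dp":[[0,0,-0.1],[0,0,-0.1],[0,0,0]],"delta_rot":[[0,0,0],[0,0,0],[0,0,0]],"claw":[255,255,255]}'|grep -E "eef|force"
python3 -m crank '{"dp":[[0,0,-0.1],[0,0,0]],"delta_rot":[[0,0,0],[0,0,0]],"claw":[255,255]}'|grep -E "eef|force"
python3 -m crank '{"dp":[[0,0,-0.1],[0,0,0]],"delta_rot":[[0,0,0],[0,0,0]],"claw":[255,255]}'|grep -E "eef|force"
```

```text
eef_pos: [562.8, -56.4, 55.4]
force: [0.3, 5.8, -2.5]
eef_pos: [562.9, -56.5, 55.3]
force: [-10.2, 5.8, 12.5]
eef_pos: [563.0, -56.5, 55.2]
force: [-21.3, 7.4, 26.4]
```

Seated on the sill: the force jumped at z≈55.3, and the original grasp was at 54.5. Unloading and releasing.

```bash
python3 -m crank '{"dp":[[0,0,0.17],[0,0,0],[0,0,0],[0,0,0],[0,0,0],[0,0,0],[0,0,0]],"delta_rot":[[0,0,0],[0,0,0],[0,0,0],[0,0,0],[0,0,0],[0,0,0],[0,0,0]],"claw":[255,255,200,100,0,0,0]}' 30
python3 -m crank '{"dp":[[-1,0,1.2],[-1.3,0,1.5],[-1.3,0,1.5],[-1.3,0,1.5],[-1.3,0,1.5],[-1.3,0,1.5],[-1.3,0,1.5],[0,0,0],[0,0,0],[0,0,0]],"delta_rot":[[0,0,0],[0,0,0],[0,0,0],[0,0,0],[0,0,0],[0,0,0],[0,0,0],[0,0,0],[0,0,0],[0,0,0]],"claw":[0,0,0,0,0,0,0,0,0,0]}'
python3 - <<'E'
from h import *
s=sense();print(s["joints"],s["force"])
m=np.array([592.3,-57.9,.0064])
for n in("top","scene"):
    p,_=capture(n);im=cv2.resize(p,None,fx=3,fy=3,interpolation=cv2.INTER_CUBIC)
    if n=="top": overlay(im,n,m,0,(661.4,27),3)
    im=im[150:750,200:1000] if n=="top" else im[250:850,650:1450]
    cv2.imwrite(f"pics/e_{n}.png",im[:,:,::-1])
    for t in("jar_mid","handle","flask","amber"): print(n,t,[(round(r["p"],2),np.round(r["centre"],1).tolist()) for r in pinpoint(n,t)[:4]])
E
```

```text
time_s: 35.4
eef_pos: [563.0, -57.0, 55.5]
ee_rot: [-0.005, 0.939, -0.006, 0.343]
force: [-0.3, -0.7, -0.2]
grip_width: 0.886
time_s: 36.4
eef_pos: [475.2, -56.8, 156.8]
ee_rot: [-0.006, 0.94, -0.005, 0.342]
force: [0.1, 0.8, 0.1]
grip_width: 0.999
[-0.56235183  0.03886244  2.23813858  0.98514173  0.43174739  0.19428927] [0.09934206 0.79733392 0.12911384]
top jar_mid [(0.81, [367.0, 308.0]), (0.77, [437.1, 227.4]), (0.64, [241.7, 129.4])]
top handle [(0.6, [286.5, 184.0]), (0.4, [240.9, 130.2])]
top flask [(0.91, [114.8, 242.0])]
top amber [(0.61, [330.4, 134.0])]
scene jar_mid [(0.83, [268.4, 323.2]), (0.73, [361.5, 328.0]), (0.42, [320.3, 158.7])]
scene handle [(0.86, [306.0, 201.0])]
scene flask [(0.86, [188.2, 144.0])]
scene amber [(0.68, [364.0, 219.1])]
```

View pics/e_top.png

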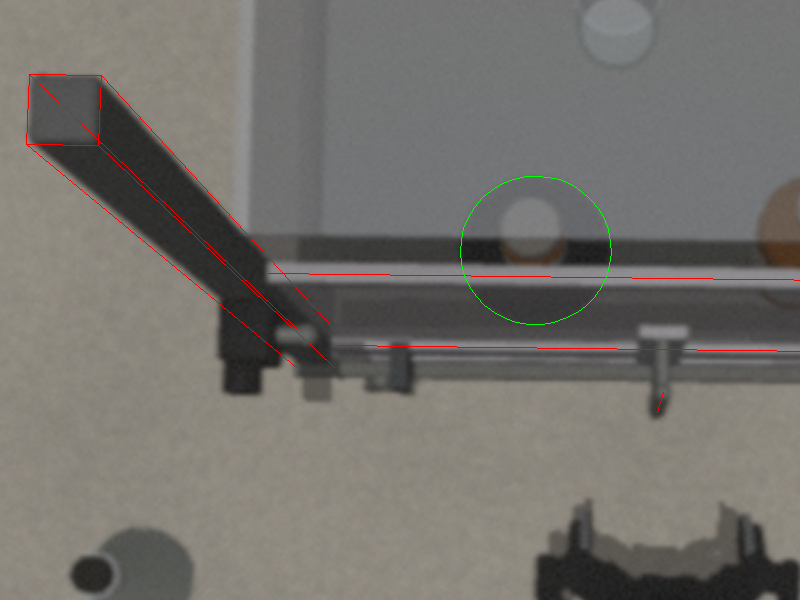

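View pics/e_scene.png

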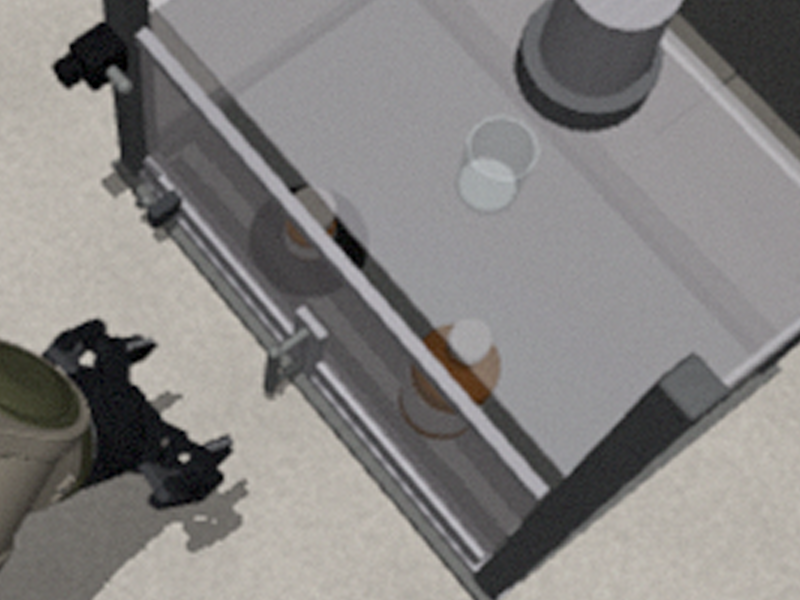

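The sash is back at its shut overlay line, the same pixels as at the start. The jar stands on the mat in both views, the amber bottle and flask have not moved, and the gripper is clear. Handing in.

```bash
python3 -c "
from rig import *
print(finish_job())"
```

```text
the job is handed in; nothing more can be done
None
```

I raised the sash by its handle and hung it on its catch at about 0.2015 m. I then stood the middle-sized jar on the mat, took hold of the handle again, pressed past the catch and lowered the sash onto its sill. The job is handed in at about 36 s of the 72 s; no verdict was reported.

**Jar:** with the sash still up and the gripper out of the hood, the jar measured (660.7, 26.5) mm against the mat centre at (661, 27). In the last pictures it stands upright on the mat.

**Sash:** the force jumped at a tool height of 55.3 mm, against 54.5 mm when I first gripped the handle shut. In the last pictures the pane lines up with the shut overlay taken at the start.

**Other glassware:** the flask and the amber bottle show within about 3 px of their starting positions in the top view. The large and small jars were not touched as far as I saw.

**Robot:** the gripper is clear of everything, with no force on the tool beyond noise.

**Checks that disagreed:**
- While looking for the catch I briefly pressed on it with about 9 N, within its slip range; it held.
- One move back to the handle was cut short by the speed limit, so I corrected the pose before gripping.
- The picture networks' points for the hood and mat were off by up to 14 mm between the two cameras. I used the positions checked by the overlay instead.

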